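# Load the UV cleaner through its spring flap

### The arm

A 6-joint arm with a two-finger parallel gripper is mounted at the origin on the work surface. World frame = base frame: x ahead of the robot, y to its left, z up, the work surface at z = 0. Lengths are in m, angles in rad, forces in N, time in s.
With the tool pointing down it reaches from about 0.325 to 0.925 m from the base axis. Payload 3.1 kg.
Tool frame: the origin (TCP) lies between the finger pads; the fingertips stand bot.nose_length ahead of it and the grasp point (between the pads) lies 5 mm behind it (bot.nose_length is the distance from the TCP to the fingertips, in m); z points along the fingers, x is the direction in which the jaws open and shut, and the axes are right-handed (so a half turn about z gives the same grasp; the last joint's range is limited). The gripper opens to 85 mm and grips with 20 to 120 N. Pads are 22 mm wide; open, the fingers measure 114 mm over their backs; the gripper's body (76 mm by 85 mm) begins 54 mm behind the grasp point. The pads swing forward as they close: fully open they stand 13 mm farther back than shut.
Start: joints at [1.128, 0.217, 1.613, -0, 1.311, -0.112], TCP at [0.203, 0.591, 0.245] pointing down, gripper open.
Joint ranges: [-2.75, 2.75], [-0.78, 2.1], [0.31, 2.55], [-1.13, 4.27], [0.13, 2.63], [-2.58, 2.58]. Speed limits (rad/s): [2.79, 2.79, 3.14, 3.14, 3.14, 3.14].

### API

Orientations are given as a unit quaternion [w, x, y, z].
In Python, from rig import bot gives the robot as it stands.
- The arm moves only by the tool drive_tool, never from a script. Its argument "moves" is a list of rows, each a list of 6 numbers: the shift along the tool's x, y, z each as a share of 0.02 m, from -1 to 1, then the turn, a rotation vector about the tool's x, y, z each as a share of 2 rad, from -1 to 1. A call has 1 to 10 rows; each row shifts and turns the commanded pose from where the row before left it, along the tool's axes as they then stand; what a row does not reach is not made up. A row lasts 1/8 s, in which the tool goes at most 62.5 mm and 10.7 degrees, less where a joint would pass 70% of its speed; a pose out of reach is approached as far as the arm can. A call with a number of a shift or a turn outside -1 to 1 is refused whole. A call with a gripper value outside its range is refused whole. "gripper" is the closure, from 0 (fully open) to 1 (shut), set as the call begins (left out, the last holds). The fingers move at their own pace and stop on an object; "newtons" is the grip in N (left out, the last holds). Time passes only in rows, so rows that do not move let the fingers close. It gives the time, the measured TCP pose, the force and the opening at its end, in the units of the state.
- bot.read_state(): the state, without advancing time (a new reading comes with each control period).
- bot.read_camera(name): name is "scene" or "top"; returns a dict with "image" (420x560x3 uint8, blue, green, red), "fovy" (degrees; the focal length in pixels is half the picture's height over the tangent of half this angle, whatever the lens; pixels are square), "cx", "cy" (the principal point, pixels), "xyz" and "attitude" of the camera in the world. Camera axes: x right, y down, z forward; pixel columns grow to the right and rows downward; lengths in m; the calibration is good to about 2 mm. A picture is of the moment at which its call begins. There is no depth.
- bot.close_job(): hands the job in, once; it reports no verdict.
The state is a dict: "clock": time; "q": joint angles; "dq": joint speeds; "joint_torque": joint torques, N m; "ee_pos": TCP position; "tool_rot": TCP orientation; "ft_force": force on the tool from outside, world axes, zero at the start; "torque": the same for the moment, N m; "width": finger opening in m.
Only numpy, scipy, OpenCV 4.12 (cv2) and the standard library are available. Lean on these libraries where they do the work, as an engineer would, in place of code of your own. Each camera call takes 0.05 s, during which the arm holds its last target. There are 200 camera calls.

### The job

Load the UV cleaner: give every metal stub on the blue mat a clean dish of its own, lifting only the top dish off the nested stack each time, setting it flat in an empty compartment of the tray and standing the stub upright in its well. When all are loaded, push the tray by its handle through the spring flap until the flap drops fully shut behind it, then press the green start button. Leave the dishes you do not need nested in their stack, and do not disturb the glassware around.

Things in the scene. Friction and masses are not known exactly. Their poses are not given: they have to be found in the camera images.
- cleaner: The UV cleaner: a low white and steel box 99 mm high and 200 mm deep with an amber window for a roof, standing on the bench, which is its floor; a control pod 90 mm wide and 90 mm high runs along its +y side. Origin and axes as mouth. A stop bar inside halts the tray when tray_floor is 124 mm past the front face.
- mouth (a point): Point on the bench under the middle of the cleaner's front opening, in the plane of its front face; x points straight into the chamber, y to the pod, z up. The opening, 268 mm wide and 86 mm high between side walls 14 mm thick, is closed by the flap.
- flap (a joint): Angle (rad) of the amber spring flap: 0 shut and upright, up to 1.5 as its lower edge is pushed into the chamber; never outwards. 262 mm wide, 75 mm long, hinged at its top 84 mm above the bench, lower edge 9 mm above the bench. A few newtons on the tray open it. It drops shut when tray_floor is 112 to 124 mm past the front face; the tray's tongue stays under it, the handle outside.
- start_top (a point): Centre of the top of the green start button (32 mm wide) on top of the control pod, 112 mm above the bench; it is pressed straight down, 6 mm, with about 5 N, and springs back.
- start (a joint): Travel (m) of the start button: 0 up, 0.006 fully pressed; more than 0.004 counts as pressed.
- tray_floor (a point): Loading tray, loose on the bench: aluminium, 80 mm (its x) by 244 mm (its y), 0.42 kg empty. Point: centre of its floor's upper side, 4 mm above its underside; x points to the front, away from the handle. Front and rear edges at x = +40 and -40 mm, handle at -138 mm. Front and rear walls stand 16 mm high, dividers 14 mm, the end plates at +y and -y 62 mm with sloping shoulders: these lift the flap.
- tray_handle (a point): Grip point on the tray's black handle, 55 mm above the bench: an upright block 14 mm (tray x) by 24 mm (tray y), its top 74 mm above the bench, on a tongue 4 mm thick and 36 mm wide that runs out 105 mm behind the tray's rear edge; same axes as the tray.
- cell1 (a point): Centre of the floor of tray compartment 1 of 3 (66 by 76 mm inside, 80 mm apart along the tray's y); same axes as the tray.
- cell2 (a point): Centre of the floor of tray compartment 2 of 3 (66 by 76 mm inside, 80 mm apart along the tray's y); same axes as the tray.
- cell3 (a point): Centre of the floor of tray compartment 3 of 3 (66 by 76 mm inside, 80 mm apart along the tray's y); same axes as the tray.
- dish1_mid (a point): White round dish 1 of 5, all alike, nested 1 (top) to 5 on the green mat; 32 mm tall, 0.05 kg. Point: its centre, 16 mm above its underside; z up. Straight collar 68 mm across, 3 mm thick, from 15.5 mm up to the rim; below it a foot 54 mm across with a well 47 mm wide, floor 3 mm thick. Nested, each foot sits loosely in the collar below, 18 mm higher than that dish.
- dish2_mid (a point): White round dish 2 of 5, all alike, nested 1 (top) to 5 on the green mat; 32 mm tall, 0.05 kg. Point: its centre, 16 mm above its underside; z up. Straight collar 68 mm across, 3 mm thick, from 15.5 mm up to the rim; below it a foot 54 mm across with a well 47 mm wide, floor 3 mm thick. Nested, each foot sits loosely in the collar below, 18 mm higher than that dish.
- dish3_mid (a point): White round dish 3 of 5, all alike, nested 1 (top) to 5 on the green mat; 32 mm tall, 0.05 kg. Point: its centre, 16 mm above its underside; z up. Straight collar 68 mm across, 3 mm thick, from 15.5 mm up to the rim; below it a foot 54 mm across with a well 47 mm wide, floor 3 mm thick. Nested, each foot sits loosely in the collar below, 18 mm higher than that dish.
- dish4_mid (a point): White round dish 4 of 5, all alike, nested 1 (top) to 5 on the green mat; 32 mm tall, 0.05 kg. Point: its centre, 16 mm above its underside; z up. Straight collar 68 mm across, 3 mm thick, from 15.5 mm up to the rim; below it a foot 54 mm across with a well 47 mm wide, floor 3 mm thick. Nested, each foot sits loosely in the collar below, 18 mm higher than that dish.
- dish5_mid (a point): White round dish 5 of 5, all alike, nested 1 (top) to 5 on the green mat; 32 mm tall, 0.05 kg. Point: its centre, 16 mm above its underside; z up. Straight collar 68 mm across, 3 mm thick, from 15.5 mm up to the rim; below it a foot 54 mm across with a well 47 mm wide, floor 3 mm thick. Nested, each foot sits loosely in the collar below, 18 mm higher than that dish.
- stub1_mid (a point): Metal specimen stub 1 (two or all three stand on the blue mat): round base 36 mm across and 14 mm tall, round stem 24 mm across above it with a black band and a dark chip on top, 50 mm tall in all, about 0.12 kg. Point: its centre, 25 mm above its underside; z up.
- stub2_mid (a point): Metal specimen stub 2 (two or all three stand on the blue mat): round base 36 mm across and 14 mm tall, round stem 24 mm across above it with a black band and a dark chip on top, 50 mm tall in all, about 0.12 kg. Point: its centre, 25 mm above its underside; z up.
- stub3_mid (a point): Metal specimen stub 3 (two or all three stand on the blue mat): round base 36 mm across and 14 mm tall, round stem 24 mm across above it with a black band and a dark chip on top, 50 mm tall in all, about 0.12 kg. Point: its centre, 25 mm above its underside; z up.
- beaker1: Bystander, leave where it is: foil-capped glass beaker, 64 mm wide, 96 mm tall; origin at the centre of its underside.
- beaker2: Bystander, leave where it is: foil-capped glass beaker, 54 mm wide, 81 mm tall; origin at the centre of its underside.
- vial: Bystander, leave where it is: small clear vial with a blue cap, 26 mm wide, 52 mm tall, standing on a corner of the green dish mat; origin at the centre of its underside.
Mind the look-alikes: they are no part of the job. Leave any purple or yellow look-alike of the part that bears stub1_mid alone. What is shaped like the part that bears dish1_mid but orange is not meant.

How it is judged:
On the way, in this order (a step that is already met when the one before it is completed fails the run):
1. every stub stands upright in the well of its own dish, and these dishes stand in the tray (angle between each of stub1_mid, stub2_mid, stub3_mid's own z axis and vertical below 0.12 rad and (((horizontal distance between stub1_mid and dish1_mid below 0.011 m and z of stub1_mid in the frame of dish1_mid between 0.005 and 0.018 m) and (x of dish1_mid in the frame of tray_floor between -0.017 and 0.017 m and y of dish1_mid in the frame of tray_floor between -0.1 and 0.1 m and z of dish1_mid in the frame of tray_floor between 0.01 and 0.022 m)) or ((horizontal distance between stub1_mid and dish2_mid below 0.011 m and z of stub1_mid in the frame of dish2_mid between 0.005 and 0.018 m) and (x of dish2_mid in the frame of tray_floor between -0.017 and 0.017 m and y of dish2_mid in the frame of tray_floor between -0.1 and 0.1 m and z of dish2_mid in the frame of tray_floor between 0.01 and 0.022 m)) or ((horizontal distance between stub1_mid and dish3_mid below 0.011 m and z of stub1_mid in the frame of dish3_mid between 0.005 and 0.018 m) and (x of dish3_mid in the frame of tray_floor between -0.017 and 0.017 m and y of dish3_mid in the frame of tray_floor between -0.1 and 0.1 m and z of dish3_mid in the frame of tray_floor between 0.01 and 0.022 m))) and (((horizontal distance between stub2_mid and dish1_mid below 0.011 m and z of stub2_mid in the frame of dish1_mid between 0.005 and 0.018 m) and (x of dish1_mid in the frame of tray_floor between -0.017 and 0.017 m and y of dish1_mid in the frame of tray_floor between -0.1 and 0.1 m and z of dish1_mid in the frame of tray_floor between 0.01 and 0.022 m)) or ((horizontal distance between stub2_mid and dish2_mid below 0.011 m and z of stub2_mid in the frame of dish2_mid between 0.005 and 0.018 m) and (x of dish2_mid in the frame of tray_floor between -0.017 and 0.017 m and y of dish2_mid in the frame of tray_floor between -0.1 and 0.1 m and z of dish2_mid in the frame of tray_floor between 0.01 and 0.022 m)) or ((horizontal distance between stub2_mid and dish3_mid below 0.011 m and z of stub2_mid in the frame of dish3_mid between 0.005 and 0.018 m) and (x of dish3_mid in the frame of tray_floor between -0.017 and 0.017 m and y of dish3_mid in the frame of tray_floor between -0.1 and 0.1 m and z of dish3_mid in the frame of tray_floor between 0.01 and 0.022 m))) and (((horizontal distance between stub3_mid and dish1_mid below 0.011 m and z of stub3_mid in the frame of dish1_mid between 0.005 and 0.018 m) and (x of dish1_mid in the frame of tray_floor between -0.017 and 0.017 m and y of dish1_mid in the frame of tray_floor between -0.1 and 0.1 m and z of dish1_mid in the frame of tray_floor between 0.01 and 0.022 m)) or ((horizontal distance between stub3_mid and dish2_mid below 0.011 m and z of stub3_mid in the frame of dish2_mid between 0.005 and 0.018 m) and (x of dish2_mid in the frame of tray_floor between -0.017 and 0.017 m and y of dish2_mid in the frame of tray_floor between -0.1 and 0.1 m and z of dish2_mid in the frame of tray_floor between 0.01 and 0.022 m)) or ((horizontal distance between stub3_mid and dish3_mid below 0.011 m and z of stub3_mid in the frame of dish3_mid between 0.005 and 0.018 m) and (x of dish3_mid in the frame of tray_floor between -0.017 and 0.017 m and y of dish3_mid in the frame of tray_floor between -0.1 and 0.1 m and z of dish3_mid in the frame of tray_floor between 0.01 and 0.022 m)))), for 0.2 s.
2. the loaded tray is inside the cleaner and the flap has dropped shut behind it (all of step 1 and x of tray_floor in the frame of mouth above 0.1 m and value of joint flap below 0.08 rad), for 0.2 s.
3. the start button is pressed (value of joint start above 0.004 m), for 0.05 s.
At the end, for the whole second after the job is handed in: Tray past the cleaner's front face with the flap shut (0.08 rad) and still; every stub upright (0.12 rad) in the well of its own dish (11 mm of its axis), those dishes standing in the tray; every other dish within 30 mm of its start; button up (all of step 2 and (distance of dish1_mid from where it was at the start of the episode below 0.03 m or (horizontal distance between stub1_mid and dish1_mid below 0.011 m and z of stub1_mid in the frame of dish1_mid between 0.005 and 0.018 m) or (horizontal distance between stub2_mid and dish1_mid below 0.011 m and z of stub2_mid in the frame of dish1_mid between 0.005 and 0.018 m) or (horizontal distance between stub3_mid and dish1_mid below 0.011 m and z of stub3_mid in the frame of dish1_mid between 0.005 and 0.018 m)) and (distance of dish2_mid from where it was at the start of the episode below 0.03 m or (horizontal distance between stub1_mid and dish2_mid below 0.011 m and z of stub1_mid in the frame of dish2_mid between 0.005 and 0.018 m) or (horizontal distance between stub2_mid and dish2_mid below 0.011 m and z of stub2_mid in the frame of dish2_mid between 0.005 and 0.018 m) or (horizontal distance between stub3_mid and dish2_mid below 0.011 m and z of stub3_mid in the frame of dish2_mid between 0.005 and 0.018 m)) and (distance of dish3_mid from where it was at the start of the episode below 0.03 m or (horizontal distance between stub1_mid and dish3_mid below 0.011 m and z of stub1_mid in the frame of dish3_mid between 0.005 and 0.018 m) or (horizontal distance between stub2_mid and dish3_mid below 0.011 m and z of stub2_mid in the frame of dish3_mid between 0.005 and 0.018 m) or (horizontal distance between stub3_mid and dish3_mid below 0.011 m and z of stub3_mid in the frame of dish3_mid between 0.005 and 0.018 m)) and distance of each of dish4_mid, dish5_mid from where it was at the start of the episode below 0.03 m and value of joint start below 0.002 m and velocity of joint flap below 0.05 rad/s); the robot touches nothing.
It fails at once if a dish is carried off with another still nested in it ((distance of dish2_mid from where it was at the start of the episode above 0.04 m and distance between dish1_mid and dish2_mid below 0.024 m) or (distance of dish3_mid from where it was at the start of the episode above 0.04 m and distance between dish2_mid and dish3_mid below 0.024 m) or (distance of dish4_mid from where it was at the start of the episode above 0.04 m and distance between dish3_mid and dish4_mid below 0.024 m)).
It fails at once if a beaker or the vial is shifted by more than 40 mm (distance of any of beaker1, beaker2, vial from where it was at the start of the episode above 0.04 m).
Of stub1, stub2, stub3 only 2 to 3 are there at a start; the rules pass over those that are not, and their reading is None.
At some moment in a run one of stub1, stub2, stub3 may be knocked a few centimetres aside while the robot is not near it.
It also fails if it takes over 210 s, if anything falls off the work surface, if the arm or the gripper's body presses on something with over 40 N, if the wrist force passes 120 N, or if a joint passes its speed limit or range.

## Working session

There is one attempt and no reset: what is moved stays moved. The work goes in short steps, Python scripts to look and compute and a tool call to move; the robot and the scene stay as the last step left them, time stands still between calls to the robot, and variables do not carry over. Pictures are saved under pics/ and viewed, about 12 in all and at most 16, crops included, and the job is handed in when it is done.

Besides the shell and the picture viewer there is one more tool, called after ">>>" by a JSON object that holds its "fn" and its "kwargs". drive_tool: Moves the arm, as the interface text tells. Shift numbers are shares of 0.02 m and turn numbers shares of 2 rad, none past 1 either way. Its arguments: {"type":"object","properties":{"moves":{"type":"array"},"gripper":{"type":"number"},"newtons":{"type":"number"}},"required":["moves"]}

```bash
ls; mkdir -p pics
cat > h.py <<'E'
import numpy as np, cv2
from rig import bot
from scipy.spatial.transform import Rotation as R
def cam(n):
    c=bot.read_camera(n); return c
def rot(c):
    a=np.array(c["attitude"],float)
    return a if a.shape==(3,3) else R.from_quat(a[[1,2,3,0]]).as_matrix()
def ray(c,u,v,z):
    f=c["image"].shape[0]/2/np.tan(np.radians(c["fovy"])/2)
    d=rot(c)@np.array([(u-c["cx"])/f,(v-c["cy"])/f,1.]); p=np.array(c["xyz"],float)
    return p+d*(z-p[2])/d[2]
def proj(c,P):
    f=c["image"].shape[0]/2/np.tan(np.radians(c["fovy"])/2)
    q=rot(c).T@(np.array(P)-np.array(c["xyz"])); return np.array([c["cx"]+f*q[0]/q[2],c["cy"]+f*q[1]/q[2]])
E
python3 - <<'E'
from h import *
s=bot.read_state(); print(s, bot.nose_length)
for n in("scene","top"):
    c=cam(n); print({k:v for k,v in c.items() if k!="image"}); cv2.imwrite(f"pics/{n}0.png",c["image"])
E
```

```text
pics
{'clock': 0.0, 'q': array([ 1.12779494e+00,  2.17780920e-01,  1.61494874e+00,  1.24069937e-05,
        1.31127093e+00, -1.12207586e-01]), 'dq': array([-0.00095445, -0.00173314, -0.00185696, -0.00044442, -0.00222981,
        0.0010535 ]), 'joint_torque': array([ 1.40394433e-03, -3.96837616e+01, -3.03857517e+01, -1.10810984e-04,
        9.48011409e-03, -2.94647532e-05]), 'ee_pos': array([0.20263867, 0.59041054, 0.24394399]), 'tool_rot': array([ 5.80193405e-04,  8.13878061e-01,  5.81034467e-01, -1.05496676e-03]), 'ft_force': array([-0.26145339,  0.04376555,  0.63016371]), 'torque': array([-0.02436146, -0.01470344, -0.01976059]), 'width': 0.08558022922067005} 0.014
{'fovy': 51.49111605859499, 'cx': 273.9415828098288, 'cy': 204.70091575510324, 'xyz': array([1.25086027, 0.54676718, 0.76515096]), 'attitude': array([-0.19936153,  0.4171106 ,  0.79069286, -0.4013459 ])}
{'fovy': 49.91101594551877, 'cx': 280.8207911195853, 'cy': 211.27307521729645, 'xyz': array([0.33819443, 0.04518194, 1.32464281]), 'attitude': array([ 0.05827603, -0.7015051 ,  0.70815097, -0.05492449])}
```

View pics/top0.png

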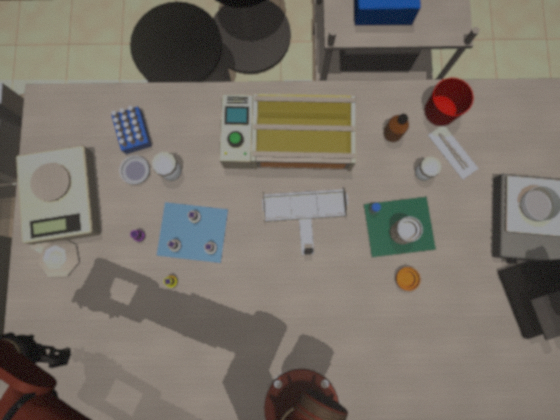

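View pics/scene0.png

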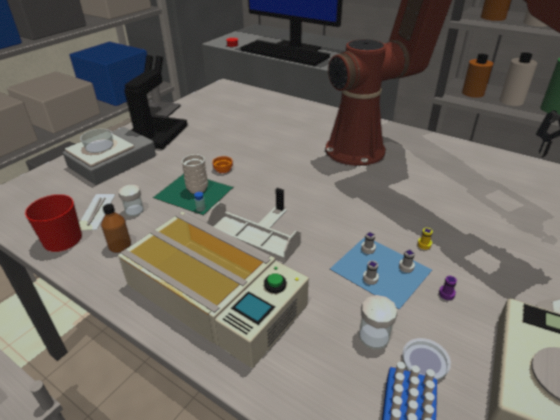

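Top view: three stubs at (194,215), (175,244), (210,247), tray at (304,205) with its handle at (308,250), the stack at (407,230), cleaner at (290,130), and button at (235,139). I'll zoom in on both views to measure.

Run:
```python
from h import *
t=cv2.imread("pics/top0.png"); s=cv2.imread("pics/scene0.png")
a=cv2.resize(t[85:285,150:440],None,fx=2.75,fy=2.75,interpolation=3); cv2.imwrite("pics/tc.png",a)
b=cv2.resize(s[140:350,120:440],None,fx=2.5,fy=2.5,interpolation=3); cv2.imwrite("pics/sc.png",b)
```

```text
(no output)
```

View pics/tc.png

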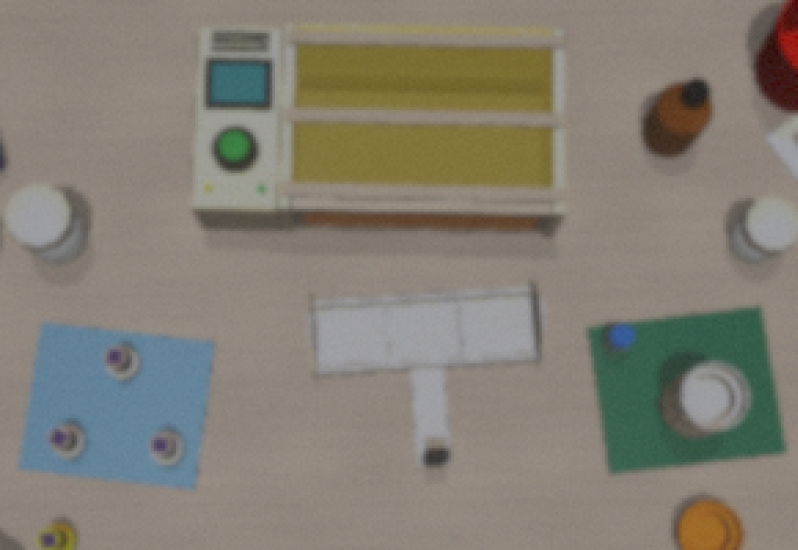

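View pics/sc.png

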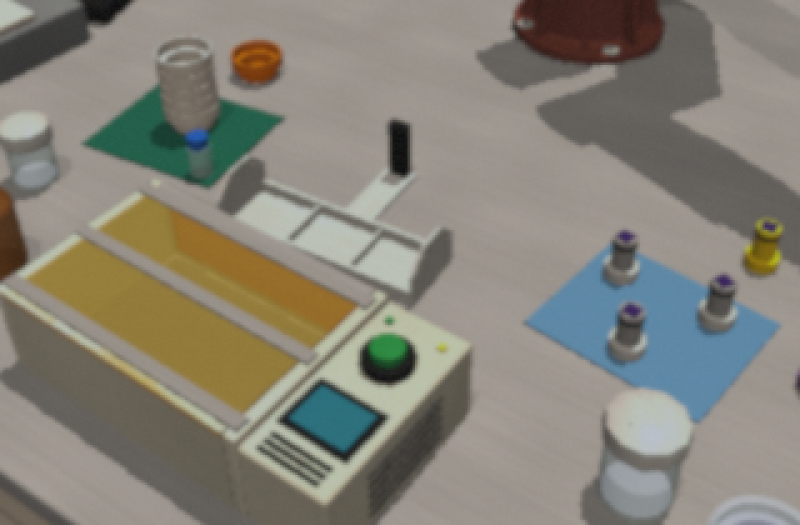

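```bash
cat >> h.py <<'E'
def blobs(img,lo,hi,roi,amin=6):
    x0,y0,x1,y1=roi; h=cv2.cvtColor(img[y0:y1,x0:x1],cv2.COLOR_BGR2HSV)
    n,l,st,ce=cv2.connectedComponentsWithStats(cv2.inRange(h,lo,hi))
    return [(np.round(ce[i]+[x0,y0],2),st[i,4],st[i,2:4]) for i in range(1,n) if st[i,4]>=amin]
def tri(c1,p1,c2,p2):
    A=[];b=[]
    for c,p in((c1,p1),(c2,p2)):
        o=np.array(c["xyz"]); d=ray(c,*p,0)-o; d/=np.linalg.norm(d); M=np.eye(3)-np.outer(d,d); A.append(M); b.append(M@o)
    return np.linalg.lstsq(np.vstack(A),np.hstack(b),rcond=None)[0]
E
python3 - <<'E'
from h import *
T=cam("top");S=cam("scene");t=T["image"];s=S["image"]
def show(n,l):
    print(n,[(tuple(map(float,a)),int(b),tuple(map(int,c))) for a,b,c in l])
pu=((118,60,30),(150,255,140)); gr=((50,120,60),(75,255,255)); bk=((0,0,0),(180,110,50))
show("chipT",blobs(t,*pu,(158,200,228,262),3)); show("chipS",blobs(s,*pu,(340,220,430,300),3))
g=((52,170,60),(72,255,255))
show("gT",blobs(t,*g,(222,125,250,155))); show("gS",blobs(s,*g,(255,265,300,300)))
show("hT",blobs(t,*bk,(295,240,322,262))); show("hS",blobs(s,*bk,(265,180,295,215)))
# stack rim, bright
show("rimT",blobs(t,(0,0,120),(180,60,255),(385,205,432,255),30))
# orange/blue mats
show("matB",blobs(t,(95,80,60),(112,255,255),(150,195,235,268),300)); show("matG",blobs(t,(60,80,30),(90,255,140),(355,190,445,265),300))
# chips in stub
p=lambda x,y,z:np.round(ray(T,150+x/2.75,85+y/2.75,z),4)
for n,x,y,z in [("tray rearL bottom",317,375,0),("tray rearR bottom",537,361,0),("rearL",317,372,.02),("rearR",537,357,.02),("cl pod front top",193,210,.09),("cl front R top",562,210,.099),("cl back R top",562,30,.099),("cl back L pod",203,28,.09),("cl front bottom L",200,230,0),("cl front bot R",556,234,0),("rim",715,395,.105),("tongue-rear L",413,372,.004),("tongue-rear R",446,370,.004),("div1",387,335,.018),("div2",462,330,.018),("frontL in",316,302,.02),("frontR in",530,290,.02),("pod/roof",290,205,.099)]: print(n,p(x,y,z))
E
```

```text
chipT [((191.1, 214.2), 10, (3, 4)), ((171.0, 243.8), 10, (3, 4)), ((207.8, 246.0), 10, (4, 3))]
chipS [((427.5, 230.33), 6, (4, 2)), ((369.87, 234.2), 15, (5, 4)), ((409.5, 252.0), 20, (6, 5)), ((372.45, 263.7), 20, (6, 5))]
gT []
gS [((273.81, 277.94), 36, (14, 8))]
hT []
hS [((279.37, 198.82), 121, (7, 21))]
rimT [((430.3, 210.76), 33, (3, 16)), ((408.44, 228.92), 421, (22, 24)), ((419.74, 253.03), 77, (31, 4))]
matB [((192.14, 231.23), 2608, (69, 57))]
matG [((397.88, 226.12), 2259, (69, 58))]
tray rearL bottom [0.5225 0.0969 0.    ]
tray rearR bottom [ 0.5354 -0.1405  0.    ]
rearL [0.5229 0.0961 0.02  ]
rearR [ 0.5368 -0.1378  0.02  ]
cl pod front top [0.6823 0.2201 0.09  ]
cl front R top [ 0.6758 -0.157   0.099 ]
cl back R top [ 0.8693 -0.1638  0.099 ]
cl back L pod [0.8797 0.212  0.09  ]
cl front bottom L [0.6846 0.2249 0.    ]
cl front bot R [ 0.676  -0.1658  0.    ]
rim [ 0.4841 -0.3004  0.105 ]
tongue-rear L [ 0.5242 -0.0065  0.004 ]
tongue-rear R [ 0.526  -0.0419  0.004 ]
div1 [0.5624 0.0212 0.018 ]
div2 [ 0.567 -0.059  0.018]
frontL in [0.5987 0.0969 0.02  ]
frontR in [ 0.6095 -0.1326  0.02  ]
pod/roof [0.684  0.1199 0.099 ]
```

Run:
```python
from h import *
T=cam("top");S=cam("scene");t=T["image"];s=S["image"]
ct=[(191.1,214.2),(171.0,243.8),(207.8,246.0)]; cs=[(369.87,234.2),(409.5,252.0),(372.45,263.7)]
for a in ct:
    print("chip plane",np.round(ray(T,*a,.051),4),[np.round(tri(T,a,S,b),4).tolist() for b in cs])
for b in cs: print("S plane",np.round(ray(S,*b,.051),4))
ht=cv2.cvtColor(t,cv2.COLOR_BGR2HSV)
print("btn hsv",ht[139,232:240].tolist()); print("handle",[ht[v,302:316,2].tolist() for v in (247,250,252)])
up=cv2.resize(t,None,fx=4,fy=4,interpolation=cv2.INTER_CUBIC)
def mask(roi,lo,hi):
    x0,y0,x1,y1=[4*k for k in roi]; m=cv2.inRange(cv2.cvtColor(up[y0:y1,x0:x1],cv2.COLOR_BGR2HSV),lo,hi)
    c=max(cv2.findContours(m,0,1)[0],key=cv2.contourArea); return (c[:,0]+[x0,y0]+.0)/4-.375
g=mask((222,125,250,155),(45,120,70),(75,255,255)); (u,v),r=cv2.minEnclosingCircle(g.astype(np.float32)); print("btn",u,v,r,ray(T,u,v,.112), tri(T,(u,v),S,(275.0,280.0)))
k=mask((298,240,320,262),(0,0,0),(180,255,75)); print("handle bbox",k.min(0),k.max(0),np.array(cv2.minAreaRect(k.astype(np.float32))[0]))
m=mask((258,182,350,248),(0,0,125),(180,40,255)); rr=cv2.minAreaRect(m.astype(np.float32)); print("tray",rr)
q=m[(m[:,1]<227)]; rr=cv2.minAreaRect(q[q[:,1]<224].astype(np.float32)); print(cv2.boxPoints(rr).tolist()); 
for p in cv2.boxPoints(rr): print(np.round(ray(T,*p,.016),4))
d=mask((385,205,425,250),(0,0,118),(180,45,255)); print("rim",cv2.minEnclosingCircle(d.astype(np.float32)), cv2.fitEllipse(d.astype(np.float32)))
# overlay for a check
o=cv2.resize(t[180:265,255:430],None,fx=4.5,fy=4.5,interpolation=3)
for c_,col in((k,(0,0,255)),(m,(0,255,0)),(d,(255,0,0))): cv2.polylines(o,[np.int32((c_-[255,180]+.5)*4.5)],True,col,1)
cv2.imwrite("pics/ov.png",o)
```

```text
chip plane [0.5382 0.3069 0.051 ] [[0.5272, 0.2899, 0.1257], [0.5186, 0.3376, 0.093], [0.5377, 0.3073, 0.0522]]
chip plane [0.4539 0.3619 0.051 ] [[0.4688, 0.3113, 0.0981], [0.4534, 0.3628, 0.0521], [0.4761, 0.3312, 0.0182]]
chip plane [0.4467 0.2576 0.051 ] [[0.4462, 0.2581, 0.0527], [0.4343, 0.3103, 0.0151], [0.4524, 0.2755, -0.0347]]
S plane [0.4438 0.2582 0.051 ]
S plane [0.4514 0.3636 0.051 ]
S plane [0.5361 0.3076 0.051 ]
btn hsv [[63, 138, 124], [62, 128, 129], [63, 130, 131], [64, 135, 128], [63, 138, 129], [64, 139, 128], [62, 130, 124], [62, 116, 110]]
handle [[157, 153, 139, 127, 121, 118, 117, 115, 116, 120, 130, 135, 140, 144], [147, 130, 98, 74, 68, 62, 60, 64, 59, 63, 81, 107, 132, 144], [142, 123, 92, 68, 60, 59, 65, 61, 63, 76, 96, 121, 140, 144]]
btn 234.70269775390625 137.5 4.936666011810303 [0.74457722 0.17720013 0.112     ] [0.74587262 0.17913885 0.10573281]
handle bbox [304.625 248.375] [311.625 252.875] [308.125 250.625]
tray ((303.5, 214.5), (65.75, 91.75), 90.0)
[[257.625, 181.625], [349.375, 181.625], [349.375, 223.875], [257.625, 223.875]]
[0.6396 0.1185 0.016 ]
[ 0.6368 -0.1537  0.016 ]
[ 0.5105 -0.1495  0.016 ]
[0.5131 0.1186 0.016 ]
rim ((409.5458679199219, 228.8738555908203), 12.856820106506348) ((409.0564270019531, 228.83531188964844), (23.268598556518555, 24.874483108520508), 157.29469299316406)
```

View pics/ov.png

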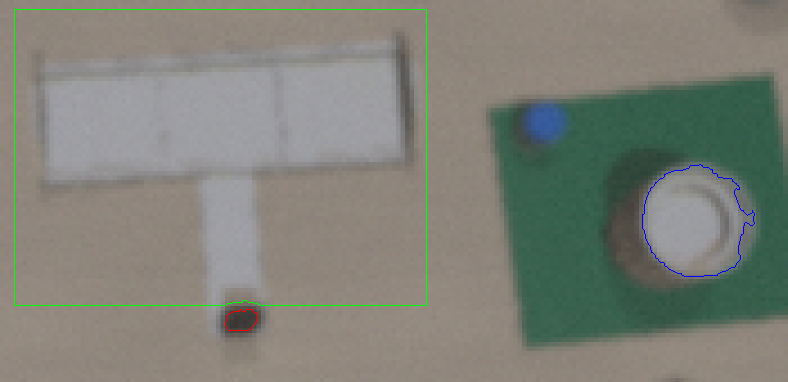

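Run:
```python
from h import *
T=cam("top")
p=lambda x,y,z:ray(T,255+x/4.5-.4,180+y/4.5-.4,z)
rl,rr=p(45,185,0),p(408,162,0); fl,fr=p(40,65,.016),p(400,43,.016)
print("rear",rl,rr,np.arctan2(-(rl-rr)[0],(rl-rr)[1]),"front",fl,fr,np.arctan2(-(fl-fr)[0],(fl-fr)[1]))
d1,d2=p(162,125,.014),p(281,117,.014); print("div",d1,d2,(d1+d2)/2)
h=p(241,316,.074); print("handle top",h)
print("tongue",(p(200,180,.004)+p(256,177,.004))/2,(p(211,300,.004)+p(264,297,.004))/2)
print("rim",p(699.5,221,.105), "pre-mid-centre end edges")
print("endplates bottoms?",p(45,125,.016),p(403,105,.016))
a=.053; ax=np.array([np.cos(a),np.sin(a)])
print("centre from handle",h[:2]+.138*ax)
```

```text
rear [0.52448614 0.09884579 0.        ] [ 0.53745864 -0.14055076  0.        ] 0.05413541582577163 front [0.60186384 0.10122425 0.016     ] [ 0.61421919 -0.1355647   0.016     ] 0.052131450074034455
div [0.56142459 0.02154371 0.014     ] [ 0.56596519 -0.05643719  0.014     ] [ 0.56369489 -0.01744674  0.014     ]
handle top [ 0.4315422  -0.02448216  0.074     ]
tongue [ 0.52706034 -0.02153061  0.004     ] [ 0.44816151 -0.02631833  0.004     ]
rim [ 0.48392264 -0.30051321  0.105     ] pre-mid-centre end edges
endplates bottoms? [0.56184297 0.09806876 0.016     ] [ 0.57279195 -0.13623657  0.016     ]
centre from handle [ 0.56934843 -0.01717159]
```

>>> {"fn": "drive_tool", "kwargs": {"moves": [[0,0,0,0,0,0.0887],[0,0,0,0,0,0.0887],[0,0,0,0,0,0.0887],[0,0,0,0,0,0.0887],[0,0,0,0,0,0.0887],[0,0,0,0,0,0.0887],[0,0,0,0,0,0.0887],[1,0,0,0,0,0],[1,0,0,0,0,0],[1,0,0,0,0,0]], "gripper": 0.15}}

```text
clock: 1.6
ee_pos: [0.2651, 0.5909, 0.2453]
tool_rot: [-0.0, 1.0, -0.001, 0.0]
ft_force: [0.6, -0.1, -0.3]
width: 0.0726
```

>>> {"fn": "drive_tool", "kwargs": {"moves": [[1,1,0,0,0,0],[1,1,0,0,0,0],[1,1,0,0,0,0],[1,1,0,0,0,0],[1,1,0,0,0,0],[1,1,0,0,0,0],[1,1,0,0,0,0],[1,1,0,0,0,0],[1,1,0,0,0,0],[1,1,0,0,0,0]]}}

```text
clock: 2.85
ee_pos: [0.4645, 0.3892, 0.2453]
tool_rot: [-0.0, 1.0, -0.001, 0.0]
ft_force: [0.7, 0.8, -0.1]
width: 0.0726
```

>>> {"fn": "drive_tool", "kwargs": {"moves": [[1,1,0,0,0,0],[0,1,0,0,0,0],[0,1,0,0,0,0],[0,1,0,0,0,0],[0,1,0,0,0,0],[0,1,0,0,0,0],[0,1,0,0,0,0],[0,1,0,0,0,0],[0,1,0,0,0,0],[0,1,0,0,0,0]]}}

```text
clock: 4.1
ee_pos: [0.4823, 0.1893, 0.2453]
tool_rot: [0.0, 1.0, -0.001, 0.0]
ft_force: [-0.1, -0.1, -0.4]
width: 0.0723
```

>>> {"fn": "drive_tool", "kwargs": {"moves": [[0,1,0,0,0,0],[0,1,0,0,0,0],[0,1,0,0,0,0],[0,1,0,0,0,0],[0,1,0,0,0,0],[0,1,0,0,0,0],[0,1,0,0,0,0],[0,1,0,0,0,0],[0,1,0,0,0,0],[0,1,0,0,0,0]]}}

```text
clock: 5.35
ee_pos: [0.4816, -0.0107, 0.2453]
tool_rot: [0.0, 1.0, -0.001, 0.0]
ft_force: [0.5, -0.2, 0.6]
width: 0.0724
```

>>> {"fn": "drive_tool", "kwargs": {"moves": [[0,1,0,0,0,0],[0,1,0,0,0,0],[0,1,0,0,0,0],[0,1,0,0,0,0],[0,1,0,0,0,0],[0,1,0,0,0,0],[0,1,0,0,0,0],[0,1,0,0,0,0],[0,0,0,0,0,0],[0,0,0,0,0,0]]}}

```text
clock: 6.6
ee_pos: [0.4815, -0.1691, 0.2452]
tool_rot: [-0.0, 1.0, -0.001, -0.0]
ft_force: [0.8, 0.2, 0.6]
width: 0.0728
```

>>> {"fn": "drive_tool", "kwargs": {"moves": [[0.12,1,0,0,0,0],[0,1,0,0,0,0],[0,1,0.5,0,0,0],[0,1,1,0,0,0],[0,1,1,0,0,0],[0,1,1,0,0,0],[0,0.57,1,0,0,0],[0,0,0.5,0,0,0],[0,0,0,0,0,0],[0,0,0,0,0,0]]}}

```text
clock: 7.85
ee_pos: [0.4843, -0.3005, 0.146]
tool_rot: [0.0, 1.0, -0.001, 0.0]
ft_force: [-0.3, -0.2, 0.4]
width: 0.0725
```

Run:
```python
from h import *
S=cam("scene"); T=cam("top"); st=bot.read_state(); print(st["ee_pos"])
e=st["ee_pos"]
for n,c in (("S",S),("T",T)):
    print(n,"tcp",proj(c,e),"tip14",proj(c,e-[0,0,.014]),"stack rim",proj(c,[.484,-.3005,.106]))
i=S["image"]; u,v=map(int,proj(S,e)); a=cv2.resize(i[v-55:v+55,u-60:u+60],None,fx=5,fy=5,interpolation=3)
i=T["image"]; w,x=map(int,proj(T,e)); b=cv2.resize(i[x-55:x+55,w-10-45:w+35],None,fx=5,fy=5,interpolation=3)
print("crop S origin",u-60,v-55)
cv2.imwrite("pics/g1.png",cv2.resize(np.hstack([a,b[:,:200]]),None,fx=1,fy=1))
```

```text
[ 0.48454069 -0.30072103  0.1464776 ]
S tcp [190.03963093 147.27487837] tip14 [190.68500232 151.48655606] stack rim [192.06410347 159.24445853]
T tcp [414.4892516  226.55903599] tip14 [412.97718134 227.22361265] stack rim [410.14014037 228.63812153]
crop S origin 130 92
```

View pics/g1.png

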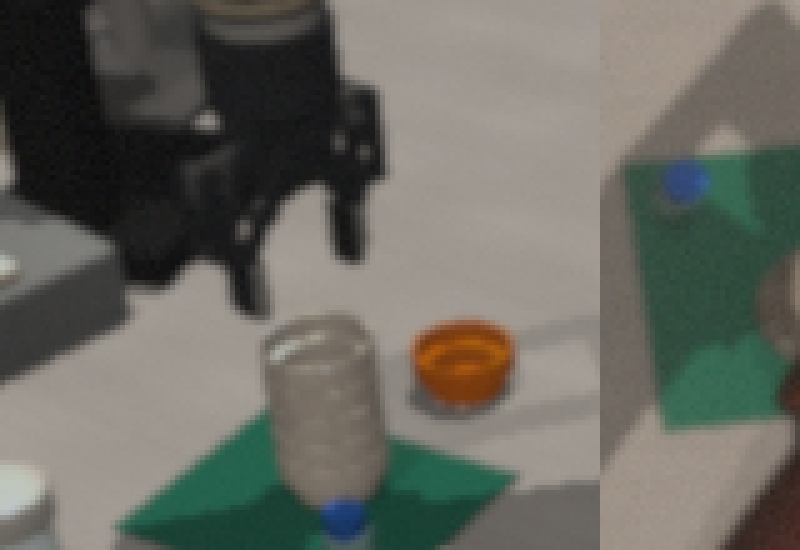

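Run:
```python
from h import *
S=cam("scene"); e=bot.read_state()["ee_pos"]
for dx in(.042,-.042):
    for d in (0,.007,.014): print(dx,d,(proj(S,e+[dx,0,-d])-[130,92])*5)
print((proj(S,[.484,-.3005,.106])-[130,92])*5)
for z in (0.1,.104,.108): print((proj(S,[.484-.034,-.3005,z])-[130,92])*5,(proj(S,[.484+.034,-.3005,z])-[130,92])*5)
```

```text
0.042 0 [248.7249367  306.95268907]
0.042 0.007 [250.55272908 317.64512153]
0.042 0.014 [252.36823738 328.26569311]
-0.042 0 [349.6282873 247.105828 ]
-0.042 0.007 [351.05322725 257.54132244]
-0.042 0.014 [352.46899252 267.90962645]
[310.32051734 336.22229263]
[350.73125366 320.5014291 ] [271.2185431 370.2362207]
[349.92906274 314.74567406] [270.23842171 364.37375568]
[349.12394206 308.9688978 ] [269.25459577 358.48913239]
```

Run:
```python
from h import *
S=cam("scene");T=cam("top")
for u in (193,194): 
  for z in (.102,.106): print(u,tri(T,(410.2,229.1),S,(u,159.0)), ray(S,u,159.2,z))
im=cv2.resize(S["image"][145:200,170:225],None,fx=10,fy=10,interpolation=3)
for z in (.106,.088,.07,.052,.034):
    pts=[(proj(S,[.484+.034*np.cos(a),-.3005+.034*np.sin(a),z])-[170,145]+.5)*10 for a in np.linspace(0,6.28,40)]
    cv2.polylines(im,[np.int32(pts)],True,(0,0,255),1)
cv2.imwrite("pics/st.png",im)
```

```text
193 [ 0.48211309 -0.29970664  0.1063743 ] [ 0.4776233  -0.30346565  0.102     ]
193 [ 0.48211309 -0.29970664  0.1063743 ] [ 0.48228732 -0.2983372   0.106     ]
194 [ 0.48119476 -0.29842231  0.10667503] [ 0.47598515 -0.30094865  0.102     ]
194 [ 0.48119476 -0.29842231  0.10667503] [ 0.48065905 -0.29583539  0.106     ]
```

View pics/st.png

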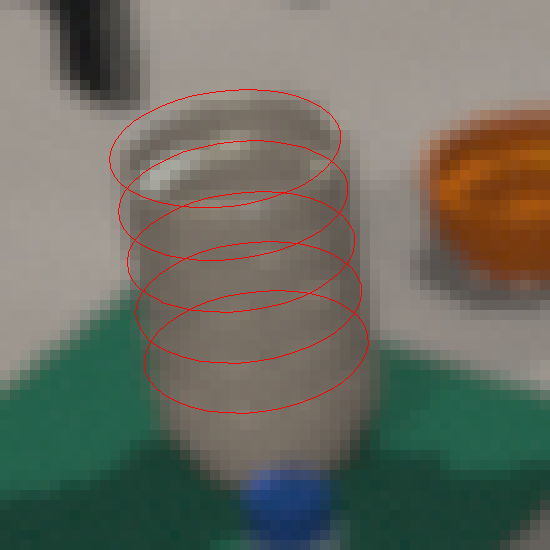

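>>> {"fn": "drive_tool", "kwargs": {"moves": [[-0.12,-0.08,0,0,0,0],[0,0,0.4,0,0,0],[0,0,0.7,0,0,0],[0,0,0.7,0,0,0],[0,0,0.4,0,0,0],[0,0,0.17,0,0,0],[0,0,0,0,0,0],[0,0,0,0,0,0]], "gripper": 0.03}}

```text
clock: 9.1
ee_pos: [0.4818, -0.2995, 0.0984]
tool_rot: [0.0, 1.0, -0.001, 0.0]
ft_force: [0.1, 0.3, -0.5]
width: 0.0828
```

>>> {"fn": "drive_tool", "kwargs": {"moves": [[0,0,0,0,0,0],[0,0,0,0,0,0],[0,0,0,0,0,0],[0,0,0,0,0,0],[0,0,0,0,0,0],[0,0,0,0,0,0]], "gripper": 0.4, "newtons": 25}}

```text
clock: 9.85
ee_pos: [0.482, -0.2997, 0.0989]
tool_rot: [0.001, 1.0, -0.001, 0.001]
ft_force: [-0.5, 0.4, 5.7]
width: 0.0676
```

>>> {"fn": "drive_tool", "kwargs": {"moves": [[0,0,-0.15,0,0,0],[0,0,-0.3,0,0,0],[0,0,-0.5,0,0,0],[0,0,-0.5,0,0,0],[0,0,0,0,0,0],[0,0,0,0,0,0]]}}

```text
clock: 10.6
ee_pos: [0.4813, -0.2991, 0.127]
tool_rot: [0.0, 1.0, -0.001, 0.0]
ft_force: [1.1, -0.5, -1.0]
width: 0.0676
```

Run:
```python
from h import *
S=cam("scene"); print(bot.read_state()["ee_pos"])
cv2.imwrite("pics/g2.png",cv2.resize(S["image"][110:210,130:230],None,fx=5,fy=5,interpolation=3))
```

```text
[ 0.48119881 -0.29901733  0.126699  ]
```

View pics/g2.png

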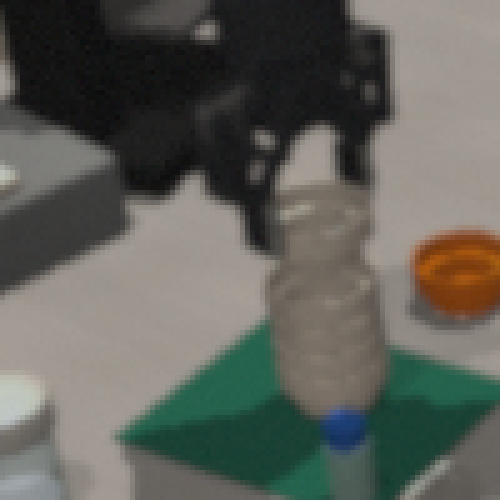

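One dish came off cleanly and the stack is intact. Now I'll carry it to the right-hand cell.

>>> {"fn": "drive_tool", "kwargs": {"moves": [[0,0,-0.5,0,0,0],[0.46,-1,-0.5,0,0,0],[0.46,-1,-0.5,0,0,0],[0.46,-1,0,0,0,0],[0.46,-1,0,0,0,0],[0.46,-1,0,0,0,0],[0.46,-1,0,0,0,0],[0.46,-1,0,0,0,0],[0.46,-1,0,0,0,0],[0.46,-1,0,0,0,0]]}}

```text
clock: 11.9
ee_pos: [0.5649, -0.1187, 0.1574]
tool_rot: [0.0, 1.0, -0.001, 0.0]
ft_force: [0.0, -0.3, -0.4]
width: 0.0674
```

>>> {"fn": "drive_tool", "kwargs": {"moves": [[0.46,-1,0,0,0,0],[0,0,0.8,0,0,0],[0,0,1,0,0,0],[0,0,1,0,0,0],[0,0,1,0,0,0],[0,0,1,0,0,0],[0,0,0.6,0,0,0],[0,0,0,0,0,0],[0,0,0,0,0,0]]}}

```text
clock: 13.02
ee_pos: [0.5745, -0.0995, 0.0496]
tool_rot: [0.0, 1.0, -0.001, 0.001]
ft_force: [0.7, 0.5, 0.5]
width: 0.0677
```

Run:
```python
from h import *
S=cam("scene"); T=cam("top"); print(bot.read_state()["ee_pos"])
a=cv2.resize(S["image"][170:270,200:310],None,fx=4,fy=4,interpolation=3);b=cv2.resize(T["image"][170:270,260:350],None,fx=4,fy=4,interpolation=3)
cv2.imwrite("pics/g3.png",np.hstack([a,b]))
```

```text
[ 0.57472817 -0.0995676   0.05002032]
```

View pics/g3.png

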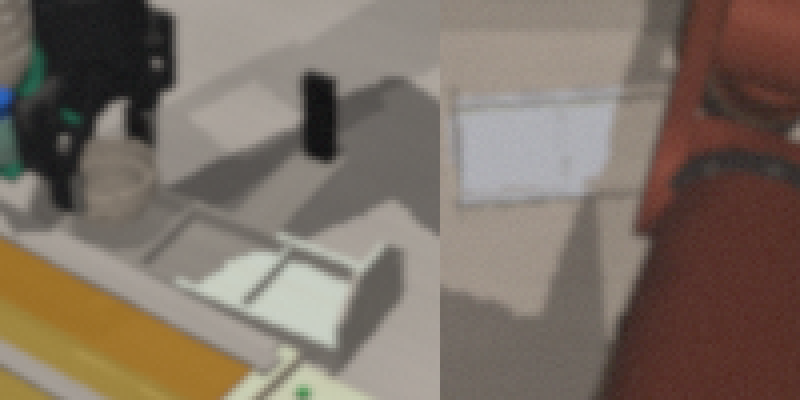

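>>> {"fn": "drive_tool", "kwargs": {"moves": [[-0.05,-0.07,0.4,0,0,0],[0,0,0.4,0,0,0],[0,0,0.15,0,0,0],[0,0,0,0,0,0]]}}

```text
clock: 13.62
ee_pos: [0.5725, -0.0979, 0.0295]
tool_rot: [-0.0, 1.0, -0.001, -0.0]
ft_force: [1.2, -0.4, -0.4]
width: 0.0675
```

>>> {"fn": "drive_tool", "kwargs": {"moves": [[0,0,0.06,0,0,0],[0,0,0.06,0,0,0],[0,0,0,0,0,0]]}}

```text
clock: 14.0
ee_pos: [0.573, -0.098, 0.029]
tool_rot: [-0.0, 1.0, -0.001, -0.0]
ft_force: [-4.0, 0.9, 8.5]
width: 0.0672
```

>>> {"fn": "drive_tool", "kwargs": {"moves": [[0,0,0,0,0,0],[0,0,0,0,0,0],[0,0,-0.2,0,0,0],[0,0,-0.5,0,0,0],[0,0,-1,0,0,0],[0,0,-1,0,0,0],[0,0,-1,0,0,0],[0,0,-1,0,0,0],[-0.46,1,-1,0,0,0],[-0.46,1,-0.4,0,0,0]], "gripper": 0.03}}

```text
clock: 15.25
ee_pos: [0.5552, -0.1385, 0.1523]
tool_rot: [0.001, 1.0, -0.0, 0.002]
ft_force: [1.4, -0.6, -0.7]
width: 0.0826
```

>>> {"fn": "drive_tool", "kwargs": {"moves": [[-0.46,1,0,0,0,0],[-0.46,1,0,0,0,0],[-0.46,1,0,0,0,0],[-0.46,1,0,0,0,0],[-0.46,1,0,0,0,0],[-0.46,1,0,0,0,0],[-0.46,1,0,0,0,0],[-0.46,1.05,0,0,0,0],[0,0,0,0,0,0],[0,0,0,0,0,0]]}}

```text
out of range: row 8 has 1.05, outside -1 to 1
```

>>> {"fn": "drive_tool", "kwargs": {"moves": [[-0.45,1,0,0,0,0],[-0.46,1,0,0,0,0],[-0.46,1,0,0,0,0],[-0.46,1,0,0,0,0],[-0.46,1,0,0,0,0],[-0.46,1,0,0,0,0],[-0.46,1,0,0,0,0],[-0.46,1,0,0,0,0],[0,0,0,0,0,0],[0,0,0,0,0,0]]}}

```text
clock: 16.5
ee_pos: [0.4808, -0.2974, 0.15]
tool_rot: [-0.0, 1.0, -0.001, 0.0]
ft_force: [-0.2, 0.2, -0.2]
width: 0.0827
```

Run:
```python
from h import *
S=cam("scene"); print(bot.read_state()["ee_pos"])
a=cv2.resize(S["image"][130:270,170:310],None,fx=4.2,fy=4.2,interpolation=3)
cv2.imwrite("pics/g4.png",a)
```

```text
[ 0.4808389  -0.29712127  0.1498414 ]
```

View pics/g4.png

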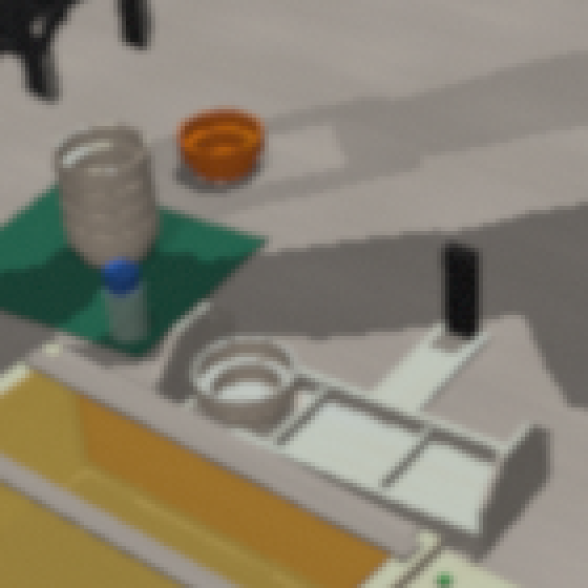

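>>> {"fn": "drive_tool", "kwargs": {"moves": [[0.03,0.09,0,0,0,0],[0,0,0.8,0,0,0],[0,0,1,0,0,0],[0,0,0.8,0,0,0],[0,0,0.5,0,0,0],[0,0,0.2,0,0,0],[0,0,0,0,0,0],[0,0,0,0,0,0]]}}

```text
clock: 17.55
ee_pos: [0.4817, -0.3, 0.0842]
tool_rot: [0.0, 1.0, -0.001, 0.001]
ft_force: [0.4, 0.5, 0.4]
width: 0.0832
```

>>> {"fn": "drive_tool", "kwargs": {"moves": [[0,0,0,0,0,0],[0,0,0,0,0,0],[0,0,0,0,0,0],[0,0,0,0,0,0],[0,0,0,0,0,0],[0,0,0,0,0,0]], "gripper": 0.4, "newtons": 25}}

```text
clock: 18.3
ee_pos: [0.4819, -0.3002, 0.0849]
tool_rot: [0.001, 1.0, -0.001, 0.001]
ft_force: [-0.5, 1.5, 5.5]
width: 0.0677
```

>>> {"fn": "drive_tool", "kwargs": {"moves": [[0,0,-0.15,0,0,0],[0,0,-0.3,0,0,0],[0,0,-0.5,0,0,0],[0,0,-0.3,0,0,0],[0,0,0,0,0,0]]}}

```text
clock: 18.92
ee_pos: [0.4818, -0.3, 0.1095]
tool_rot: [0.001, 1.0, -0.001, 0.001]
ft_force: [-0.0, -0.8, -0.4]
width: 0.068
```

Run:
```python
from h import *
S=cam("scene"); print(bot.read_state()["ee_pos"])
a=cv2.resize(S["image"][120:220,140:240],None,fx=5,fy=5,interpolation=3)
cv2.imwrite("pics/g5.png",a)
```

```text
[ 0.481433   -0.29976731  0.10899905]
```

View pics/g5.png

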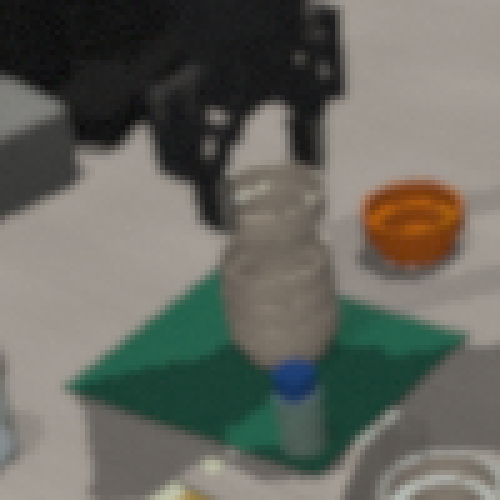

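>>> {"fn": "drive_tool", "kwargs": {"moves": [[0,0,-0.6,0,0,0],[0,0,-1,0,0,0],[0.3,-1,-0.8,0,0,0],[0.3,-1,0,0,0,0],[0.3,-1,0,0,0,0],[0.3,-1,0,0,0,0],[0.3,-1,0,0,0,0],[0.3,-1,0,0,0,0],[0.3,-1,0,0,0,0],[0.3,-1,0,0,0,0]]}}

```text
clock: 20.23
ee_pos: [0.5295, -0.138, 0.156]
tool_rot: [-0.0, 1.0, -0.001, -0.0]
ft_force: [0.8, -0.7, 0.2]
width: 0.068
```

>>> {"fn": "drive_tool", "kwargs": {"moves": [[0.3,-1,0,0,0,0],[0.3,-1,0,0,0,0],[0.3,-1,0,0,0,0],[0.3,-1,0,0,0,0],[0.3,-1,0,0,0,0],[0.4,-1,0,0,0,0],[0.05,-0.1,0,0,0,0],[0,0,0.5,0,0,0],[0,0,1,0,0,0],[0,0,1,0,0,0]]}}

```text
clock: 21.48
ee_pos: [0.5677, -0.0182, 0.1044]
tool_rot: [-0.0, 1.0, -0.001, -0.001]
ft_force: [-0.7, -0.1, -0.9]
width: 0.0682
```

>>> {"fn": "drive_tool", "kwargs": {"moves": [[0,0,1,0,0,0],[0,0,1,0,0,0],[0,0,0.8,0,0,0],[0,0,0.4,0,0,0],[0,0,0.2,0,0,0],[0,0,0,0,0,0],[0,0,0,0,0,0]]}}

```text
clock: 22.35
ee_pos: [0.5694, -0.0178, 0.0393]
tool_rot: [0.0, 1.0, -0.001, 0.001]
ft_force: [0.3, 0.4, 0.1]
width: 0.0682
```

>>> {"fn": "drive_tool", "kwargs": {"moves": [[0,0,0.2,0,0,0],[0,0,0.15,0,0,0],[0,0,0,0,0,0]]}}

```text
clock: 22.72
ee_pos: [0.5691, -0.0177, 0.0329]
tool_rot: [0.0, 1.0, -0.001, -0.0]
ft_force: [-3.3, -0.3, 8.3]
width: 0.0685
```

>>> {"fn": "drive_tool", "kwargs": {"moves": [[0,0,0,0,0,0],[0,0,0,0,0,0],[0,0,-0.2,0,0,0],[0,0,-0.5,0,0,0],[0,0,-1,0,0,0],[0,0,-1,0,0,0],[0,0,-1,0,0,0],[0,0,-1,0,0,0],[-0.3,1,-1,0,0,0],[-0.3,1,-0.4,0,0,0]], "gripper": 0.03}}

```text
clock: 23.98
ee_pos: [0.5571, -0.0594, 0.1557]
tool_rot: [0.001, 1.0, -0.001, 0.001]
ft_force: [-0.3, 0.2, -0.3]
width: 0.0827
```

>>> {"fn": "drive_tool", "kwargs": {"moves": [[-0.3,1,0,0,0,0],[-0.3,1,0,0,0,0],[-0.3,1,0,0,0,0],[-0.3,1,0,0,0,0],[-0.3,1,0,0,0,0],[-0.3,1,0,0,0,0],[-0.3,1,0,0,0,0],[-0.3,1,0,0,0,0],[-0.3,1,0,0,0,0],[-0.35,1,0,0,0,0]]}}

```text
clock: 25.22
ee_pos: [0.4946, -0.259, 0.1534]
tool_rot: [-0.0, 1.0, -0.001, -0.0]
ft_force: [0.8, -0.4, 0.5]
width: 0.0829
```

>>> {"fn": "drive_tool", "kwargs": {"moves": [[-0.35,1,0,0,0,0],[-0.35,1,0,0,0,0],[0,0.1,0,0,0,0],[0,0,0.5,0,0,0],[0,0,0,0,0,0],[0,0,0,0,0,0]]}}

```text
clock: 25.98
ee_pos: [0.4812, -0.2987, 0.1431]
tool_rot: [-0.0, 1.0, -0.0, -0.0]
ft_force: [0.6, -0.0, 0.7]
width: 0.0829
```

Run:
```python
from h import *
S=cam("scene"); print(bot.read_state()["ee_pos"])
a=cv2.resize(S["image"][130:270,170:310],None,fx=4.2,fy=4.2,interpolation=3)
cv2.imwrite("pics/g6.png",a)
```

```text
[ 0.48136729 -0.29894371  0.14334676]
```

View pics/g6.png

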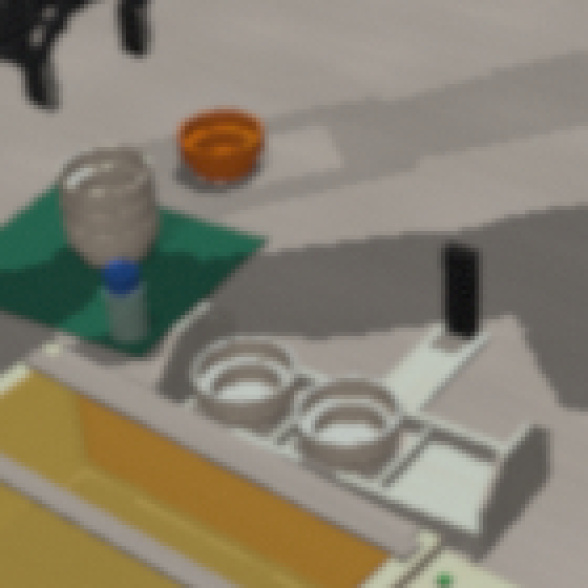

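>>> {"fn": "drive_tool", "kwargs": {"moves": [[0,0,0.8,0,0,0],[0,0,1,0,0,0],[0,0,0.9,0,0,0],[0,0,0.7,0,0,0],[0,0,0.4,0,0,0],[0,0,0,0,0,0],[0,0,0,0,0,0]]}}

```text
clock: 26.9
ee_pos: [0.4817, -0.3, 0.0681]
tool_rot: [0.0, 1.0, -0.001, 0.001]
ft_force: [0.7, 0.3, 0.6]
width: 0.083
```

>>> {"fn": "drive_tool", "kwargs": {"moves": [[0,0,0,0,0,0],[0,0,0,0,0,0],[0,0,0,0,0,0],[0,0,0,0,0,0],[0,0,0,0,0,0],[0,0,0,0,0,0]], "gripper": 0.4, "newtons": 25}}

```text
clock: 27.65
ee_pos: [0.482, -0.3003, 0.0691]
tool_rot: [0.001, 1.0, -0.001, 0.001]
ft_force: [-0.8, 0.8, 5.6]
width: 0.0681
```

>>> {"fn": "drive_tool", "kwargs": {"moves": [[0,0,-0.15,0,0,0],[0,0,-0.3,0,0,0],[0,0,-0.5,0,0,0],[0,0,-0.3,0,0,0],[0,0,0,0,0,0]]}}

```text
clock: 28.28
ee_pos: [0.4818, -0.3, 0.0935]
tool_rot: [0.001, 1.0, -0.001, 0.001]
ft_force: [-0.4, 0.1, -0.1]
width: 0.0682
```

Run:
```python
from h import *
S=cam("scene"); print(bot.read_state()["ee_pos"])
a=cv2.resize(S["image"][120:220,140:240],None,fx=5,fy=5,interpolation=3)
cv2.imwrite("pics/g7.png",a)
# orange-free check: gap between dishes: print grey profile down the stack axis
i=cv2.cvtColor(S["image"],cv2.COLOR_BGR2GRAY)
for z in (.107,.099,.09,.08,.075,.07,.065,.06,.05,.04):
    l=[]
    for dx in np.arange(-.04,.041,.008):
        u,v=proj(S,[.4815+dx,-.299-dx*.0,z]); l.append(int(i[int(round(v)),int(round(u))]))
    print(z,l)
```

```text
[ 0.48143971 -0.29977757  0.09300006]
0.107 [31, 28, 65, 144, 131, 115, 111, 106, 92, 70, 31]
0.099 [28, 28, 100, 111, 111, 130, 129, 152, 127, 75, 41]
0.09 [59, 99, 107, 117, 119, 114, 111, 103, 89, 72, 81]
0.08 [98, 106, 113, 108, 110, 118, 128, 115, 107, 93, 99]
0.075 [99, 117, 107, 111, 121, 121, 117, 114, 108, 95, 103]
0.07 [119, 125, 113, 117, 128, 121, 116, 115, 103, 93, 106]
0.065 [109, 115, 119, 119, 112, 113, 115, 113, 100, 98, 100]
0.06 [96, 106, 107, 107, 112, 113, 114, 105, 106, 108, 110]
0.05 [106, 101, 97, 101, 101, 105, 107, 102, 96, 107, 96]
0.04 [140, 95, 100, 103, 105, 109, 112, 113, 110, 106, 103]
```

View pics/g7.png

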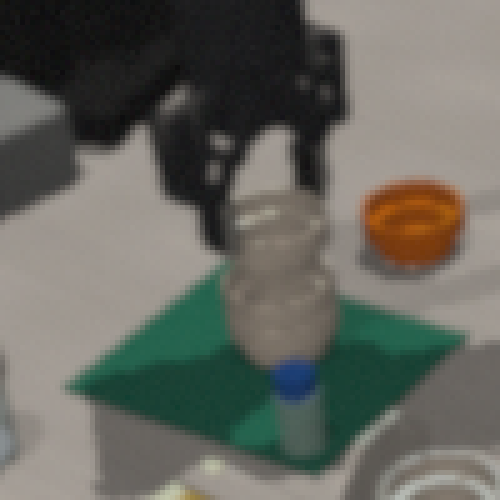

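One dish again, with two left nested. Carrying it to the left cell.

>>> {"fn": "drive_tool", "kwargs": {"moves": [[0,0,-0.7,0,0,0],[0,0,-1,0,0,0],[0,0,-1,0,0,0],[0.23,-1,-0.5,0,0,0],[0.23,-1,0,0,0,0],[0.23,-1,0,0,0,0],[0.23,-1,0,0,0,0],[0.23,-1,0,0,0,0],[0.23,-1,0,0,0,0],[0.23,-1,0,0,0,0]]}}

```text
clock: 29.58
ee_pos: [0.5139, -0.1582, 0.1564]
tool_rot: [-0.0, 1.0, -0.001, -0.0]
ft_force: [0.3, -0.2, -0.8]
width: 0.0685
```

>>> {"fn": "drive_tool", "kwargs": {"moves": [[0.23,-1,0,0,0,0],[0.23,-1,0,0,0,0],[0.23,-1,0,0,0,0],[0.23,-1,0,0,0,0],[0.23,-1,0,0,0,0],[0.23,-1,0,0,0,0],[0.23,-1,0,0,0,0],[0.23,-1,0,0,0,0],[0.23,-1,0,0,0,0],[0.23,-1,0,0,0,0]]}}

```text
clock: 30.82
ee_pos: [0.5602, 0.0416, 0.1565]
tool_rot: [0.0, 1.0, -0.001, 0.0]
ft_force: [-0.1, -0.3, -0.8]
width: 0.0686
```

>>> {"fn": "drive_tool", "kwargs": {"moves": [[0.23,-1,0,0,0,0],[0,-0.1,0,0,0,0],[0,0,0.5,0,0,0],[0,0,1,0,0,0],[0,0,1,0,0,0],[0,0,1,0,0,0],[0,0,1,0,0,0],[0,0,0.8,0,0,0],[0,0,0.4,0,0,0],[0,0,0.2,0,0,0]]}}

```text
clock: 32.08
ee_pos: [0.5647, 0.0623, 0.0381]
tool_rot: [0.0, 1.0, -0.001, -0.0]
ft_force: [-0.2, 0.7, 0.4]
width: 0.0686
```

>>> {"fn": "drive_tool", "kwargs": {"moves": [[0,0,0.1,0,0,0],[0,0,0,0,0,0],[0,0,0,0,0,0]]}}

```text
clock: 32.45
ee_pos: [0.5651, 0.0623, 0.0371]
tool_rot: [0.0, 1.0, -0.001, 0.001]
ft_force: [-0.4, -0.4, -0.4]
width: 0.0681
```

>>> {"fn": "drive_tool", "kwargs": {"moves": [[0,0,0.1,0,0,0],[0,0,0.08,0,0,0],[0,0,0,0,0,0]]}}

```text
clock: 32.83
ee_pos: [0.5653, 0.0623, 0.0351]
tool_rot: [0.0, 1.0, -0.001, 0.0]
ft_force: [-4.6, 0.2, 11.6]
width: 0.0683
```

>>> {"fn": "drive_tool", "kwargs": {"moves": [[0,0,0,0,0,0],[0,0,0,0,0,0],[0,0,-0.2,0,0,0],[0,0,-0.5,0,0,0],[0,0,-1,0,0,0],[0,0,-1,0,0,0],[0,0,-1,0,0,0],[0,0,-1,0,0,0],[0,0,-1,0,0,0],[0,0,-0.5,0,0,0]], "gripper": 0.03}}

```text
clock: 34.08
ee_pos: [0.5655, 0.0623, 0.159]
tool_rot: [0.0, 1.0, -0.001, 0.001]
ft_force: [0.1, 0.0, -0.2]
width: 0.0825
```

```bash
cat > chips.py <<'E'
from h import *
T=cam("top");S=cam("scene"); print(bot.read_state()["ee_pos"])
pu=((118,60,30),(150,255,140))
bt=blobs(T["image"],*pu,(150,190,250,275),3); bs=blobs(S["image"],*pu,(330,215,440,310),3)
for a in bt:
    print(a[0],np.round(ray(T,*a[0],.051),4),[np.round(p,4).tolist() for p in (tri(T,a[0],S,b[0]) for b in bs) if abs(p[2]-.052)<.006])
print([b[0].tolist() for b in bs])
E
python3 chips.py
```

```text
[0.56566606 0.06227042 0.15862619]
[191.  214.2] [0.5382 0.3072 0.051 ] [[0.5377, 0.3075, 0.0523]]
[170.89 243.67] [0.4543 0.3622 0.051 ] [[0.4538, 0.363, 0.0522]]
[208.  246.2] [0.4461 0.257  0.051 ] [[0.4456, 0.2578, 0.0521]]
[[427.5, 230.33], [369.87, 234.2], [409.47, 252.11], [372.45, 263.7]]
```

>>> {"fn": "drive_tool", "kwargs": {"moves": [[-0.6,-0.98,0,0,0,0],[-0.6,-0.98,0,0,0,0],[-0.6,-0.98,0,0,0,0],[-0.6,-0.98,0,0,0,0],[-0.6,-0.98,0,0,0,0],[-0.6,-0.98,0,0,0,0],[-0.6,-0.98,0,0,0,0],[-0.6,-0.98,0,0,0,0],[-0.6,-0.98,0,0,0,0],[-0.6,-0.97,0,0,0,0]], "gripper": 0.4}}

```text
clock: 35.42
ee_pos: [0.4425, 0.2597, 0.1559]
tool_rot: [0.0, 1.0, -0.0, -0.001]
ft_force: [0.6, -0.4, 0.5]
width: 0.0515
```

>>> {"fn": "drive_tool", "kwargs": {"moves": [[0,0,0.6,0,0,0],[0,0,1,0,0,0],[0,0,1,0,0,0],[0,0,1,0,0,0],[0,0,1,0,0,0],[0,0,0.7,0,0,0],[0,0,0.4,0,0,0],[0,0,0,0,0,0],[0,0,0,0,0,0]]}}

```text
clock: 36.55
ee_pos: [0.4456, 0.2585, 0.0435]
tool_rot: [-0.0, 1.0, -0.001, 0.001]
ft_force: [0.2, -0.3, 0.7]
width: 0.0514
```

>>> {"fn": "drive_tool", "kwargs": {"moves": [[0,0,0,0,0,0],[0,0,0,0,0,0],[0,0,0,0,0,0],[0,0,0,0,0,0],[0,0,0,0,0,0],[0,0,0,0,0,0]], "gripper": 0.9, "newtons": 40}}

```text
clock: 37.3
ee_pos: [0.4456, 0.2585, 0.0437]
tool_rot: [-0.0, 1.0, -0.001, 0.001]
ft_force: [-1.3, -1.1, 5.4]
width: 0.0222
```

>>> {"fn": "drive_tool", "kwargs": {"moves": [[0,0,-0.4,0,0,0],[0,0,-1,0,0,0],[0,0,-1,0,0,0],[0,0,-1,0,0,0],[0,0,-1,0,0,0],[0,0,-0.6,0,0,0],[0.6,0.98,0,0,0,0],[0.6,0.98,0,0,0,0],[0.6,0.98,0,0,0,0],[0.6,0.98,0,0,0,0]]}}

```text
clock: 38.55
ee_pos: [0.4925, 0.179, 0.1423]
tool_rot: [0.0, 1.0, -0.001, -0.001]
ft_force: [-0.3, 0.5, -0.7]
width: 0.0226
```

>>> {"fn": "drive_tool", "kwargs": {"moves": [[0.6,0.98,0,0,0,0],[0.6,0.98,0,0,0,0],[0.6,0.98,0,0,0,0],[0.6,0.98,0,0,0,0],[0.6,0.98,0,0,0,0],[0.6,0.98,0,0,0,0],[0,0,0,0,0,0],[0,0,0.5,0,0,0],[0,0,1,0,0,0],[0,0,0.7,0,0,0]]}}

```text
clock: 39.8
ee_pos: [0.5629, 0.0627, 0.0964]
tool_rot: [-0.0, 1.0, -0.0, -0.002]
ft_force: [-0.7, -0.9, -2.0]
width: 0.0227
```

>>> {"fn": "drive_tool", "kwargs": {"moves": [[0,0,0.7,0,0,0],[0,0,0.7,0,0,0],[0,0,0.5,0,0,0],[0,0,0.2,0,0,0],[0,0,0,0,0,0],[0,0,0,0,0,0]]}}

```text
clock: 40.55
ee_pos: [0.5652, 0.0621, 0.0575]
tool_rot: [-0.0, 1.0, -0.001, 0.001]
ft_force: [0.9, 0.8, -1.4]
width: 0.0229
```

>>> {"fn": "drive_tool", "kwargs": {"moves": [[0,0,0.15,0,0,0],[0,0,0.15,0,0,0],[0,0,0.05,0,0,0],[0,0,0,0,0,0]]}}

```text
clock: 41.05
ee_pos: [0.5645, 0.0621, 0.0497]
tool_rot: [0.0, 1.0, -0.001, -0.0]
ft_force: [-0.6, -1.5, -0.7]
width: 0.0227
```

>>> {"fn": "drive_tool", "kwargs": {"moves": [[0,0,0.05,0,0,0],[0,0,0,0,0,0]]}}

```text
clock: 41.3
ee_pos: [0.5646, 0.0621, 0.0489]
tool_rot: [-0.0, 1.0, -0.001, -0.0]
ft_force: [0.2, -0.1, -1.3]
width: 0.0229
```

>>> {"fn": "drive_tool", "kwargs": {"moves": [[0,0,0.05,0,0,0],[0,0,0,0,0,0]]}}

```text
clock: 41.55
ee_pos: [0.5647, 0.0621, 0.0487]
tool_rot: [0.0, 1.0, -0.001, -0.0]
ft_force: [-2.9, -0.6, 4.9]
width: 0.0225
```

>>> {"fn": "drive_tool", "kwargs": {"moves": [[0,0,0,0,0,0],[0,0,0,0,0,0],[0,0,0,0,0,0],[0,0,-0.5,0,0,0],[0,0,-1,0,0,0],[0,0,-1,0,0,0],[0,0,-1,0,0,0],[0,0,-1,0,0,0],[0,0,0,0,0,0]], "gripper": 0.4}}

```text
clock: 42.68
ee_pos: [0.5666, 0.0621, 0.1409]
tool_rot: [0.0, 1.0, -0.001, 0.003]
ft_force: [0.8, 0.0, 0.1]
width: 0.0514
```

```bash
python3 chips.py
```

```text
[0.56454476 0.06207756 0.13807916]
[191.12 214.12] [0.5384 0.3069 0.051 ] [[0.5379, 0.3073, 0.0523]]
[171.  243.8] [0.4539 0.3619 0.051 ] [[0.4534, 0.3628, 0.0518]]
[[427.5, 230.33], [409.47, 252.11], [372.45, 263.7]]
```

>>> {"fn": "drive_tool", "kwargs": {"moves": [[-0.11,-1,0,0,0,0],[-0.11,-1,0,0,0,0],[-0.11,-1,0,0,0,0],[-0.11,-1,0,0,0,0],[-0.11,-1,0,0,0,0],[-0.11,-1,0,0,0,0],[-0.11,-1,0,0,0,0],[-0.11,-1,0,0,0,0],[-0.11,-1,0,0,0,0],[-0.11,-1,0,0,0,0]]}}

```text
clock: 44.02
ee_pos: [0.5429, 0.2634, 0.1378]
tool_rot: [0.0, 1.0, -0.001, -0.0]
ft_force: [0.4, -0.8, 0.2]
width: 0.0509
```

>>> {"fn": "drive_tool", "kwargs": {"moves": [[-0.11,-1,0,0,0,0],[-0.11,-1,0,0,0,0],[0,-0.25,0,0,0,0],[0,0,0.6,0,0,0],[0,0,1,0,0,0],[0,0,1,0,0,0],[0,0,1,0,0,0],[0,0,0.7,0,0,0],[0,0,0.4,0,0,0],[0,0,0,0,0,0]]}}

```text
clock: 45.28
ee_pos: [0.5383, 0.307, 0.0432]
tool_rot: [0.0, 1.0, -0.001, -0.001]
ft_force: [0.0, 0.3, 0.0]
width: 0.051
```

>>> {"fn": "drive_tool", "kwargs": {"moves": [[0,0,0,0,0,0],[0,0,0,0,0,0],[0,0,0,0,0,0],[0,0,0,0,0,0],[0,0,0,0,0,0],[0,0,0,0,0,0]], "gripper": 0.9, "newtons": 40}}

```text
clock: 46.02
ee_pos: [0.5395, 0.3075, 0.045]
tool_rot: [-0.0, 1.0, -0.001, 0.001]
ft_force: [-0.7, -0.3, 5.4]
width: 0.0226
```

>>> {"fn": "drive_tool", "kwargs": {"moves": [[0,0,-0.4,0,0,0],[0,0,-1,0,0,0],[0,0,-1,0,0,0],[0,0,-1,0,0,0],[0,0,-1,0,0,0],[0.1,1,-0.6,0,0,0],[0.1,1,0,0,0,0],[0.1,1,0,0,0,0],[0.1,1,0,0,0,0],[0.1,1,0,0,0,0]]}}

```text
clock: 47.28
ee_pos: [0.5481, 0.2052, 0.143]
tool_rot: [0.0, 1.0, -0.001, -0.001]
ft_force: [0.1, -0.1, -1.2]
width: 0.0226
```

>>> {"fn": "drive_tool", "kwargs": {"moves": [[0.1,1,0,0,0,0],[0.1,1,0,0,0,0],[0.1,1,0,0,0,0],[0.1,1,0,0,0,0],[0.1,1,0,0,0,0],[0.1,1,0,0,0,0],[0.1,1,0,0,0,0],[0.1,1,0,0,0,0],[0.1,1,0,0,0,0],[0.1,1,0,0,0,0]]}}

```text
clock: 48.52
ee_pos: [0.5682, 0.0057, 0.1439]
tool_rot: [0.0, 1.0, -0.001, 0.0]
ft_force: [-0.0, -0.6, -0.8]
width: 0.0226
```

>>> {"fn": "drive_tool", "kwargs": {"moves": [[0,1,0,0,0,0],[0,0.25,0,0,0,0],[0,0,0,0,0,0],[0,0,0.5,0,0,0],[0,0,1,0,0,0],[0,0,1,0,0,0],[0,0,0.9,0,0,0],[0,0,0.6,0,0,0],[0,0,0.3,0,0,0],[0,0,0,0,0,0]]}}

```text
clock: 49.78
ee_pos: [0.568, -0.0179, 0.0575]
tool_rot: [-0.0, 1.0, -0.001, -0.0]
ft_force: [0.0, 0.0, -1.5]
width: 0.0227
```

>>> {"fn": "drive_tool", "kwargs": {"moves": [[0.03,0,0.15,0,0,0],[0,0,0.15,0,0,0],[0,0,0.08,0,0,0],[0,0,0,0,0,0]]}}

```text
clock: 50.28
ee_pos: [0.5686, -0.0179, 0.0502]
tool_rot: [-0.0, 1.0, -0.001, -0.0]
ft_force: [-0.6, 0.1, -0.3]
width: 0.0224
```

>>> {"fn": "drive_tool", "kwargs": {"moves": [[0,0,0.05,0,0,0],[0,0,0,0,0,0]]}}

```text
clock: 50.52
ee_pos: [0.5688, -0.018, 0.05]
tool_rot: [0.0, 1.0, -0.001, -0.0]
ft_force: [-2.4, 0.7, 4.7]
width: 0.0227
```

>>> {"fn": "drive_tool", "kwargs": {"moves": [[0,0,0,0,0,0],[0,0,0,0,0,0],[0,0,0,0,0,0],[0,0,-0.5,0,0,0],[0,0,-1,0,0,0],[0,0,-1,0,0,0],[0,0,-1,0,0,0],[0,0,-1,0,0,0],[0,0,0,0,0,0]], "gripper": 0.4}}

```text
clock: 51.65
ee_pos: [0.5707, -0.0182, 0.1424]
tool_rot: [0.0, 1.0, -0.001, 0.003]
ft_force: [-0.2, -0.4, 0.5]
width: 0.0513
```

```bash
python3 chips.py
```

```text
[ 0.56861142 -0.01792526  0.1395025 ]
[170.82 243.82] [0.4539 0.3624 0.051 ] [[0.4535, 0.3631, 0.052]]
[[427.5, 230.33], [409.47, 252.11]]
```

>>> {"fn": "drive_tool", "kwargs": {"moves": [[-0.3,-1,0,0,0,0],[-0.3,-1,0,0,0,0],[-0.3,-1,0,0,0,0],[-0.3,-1,0,0,0,0],[-0.3,-1,0,0,0,0],[-0.3,-1,0,0,0,0],[-0.3,-1,0,0,0,0],[-0.3,-1,0,0,0,0],[-0.3,-1,0,0,0,0],[-0.3,-1,0,0,0,0]]}}

```text
clock: 53.0
ee_pos: [0.5085, 0.1837, 0.1394]
tool_rot: [-0.0, 1.0, -0.001, 0.0]
ft_force: [-0.0, -0.1, -0.5]
width: 0.0511
```

>>> {"fn": "drive_tool", "kwargs": {"moves": [[-0.3,-1,0,0,0,0],[-0.3,-1,0,0,0,0],[-0.3,-1,0,0,0,0],[-0.3,-1,0,0,0,0],[-0.3,-1,0,0,0,0],[-0.3,-1,0,0,0,0],[-0.3,-1,0,0,0,0],[-0.3,-1,0,0,0,0],[-0.36,-1,0,0,0,0],[0,0,0,0,0,0]]}}

```text
clock: 54.25
ee_pos: [0.4536, 0.3638, 0.1393]
tool_rot: [-0.0, 1.0, 0.0, 0.0]
ft_force: [0.5, -1.4, 0.2]
width: 0.051
```

```bash
python3 chips.py
```

```text
[0.45403833 0.36230253 0.13914351]
[170.33 244.11] [0.4531 0.3638 0.051 ] [[0.4531, 0.3633, 0.052]]
[[427.5, 230.33], [409.13, 252.07]]
```

>>> {"fn": "drive_tool", "kwargs": {"moves": [[0,0,0.6,0,0,0],[0,0,1,0,0,0],[0,0,1,0,0,0],[0,0,1,0,0,0],[0,0,0.7,0,0,0],[0,0,0.45,0,0,0],[0,0,0,0,0,0]]}}

```text
clock: 55.22
ee_pos: [0.4537, 0.362, 0.0434]
tool_rot: [0.0, 1.0, -0.001, -0.001]
ft_force: [-0.7, 0.1, -0.9]
width: 0.0512
```

>>> {"fn": "drive_tool", "kwargs": {"moves": [[0,0,0,0,0,0],[0,0,0,0,0,0],[0,0,0,0,0,0],[0,0,0,0,0,0],[0,0,0,0,0,0],[0,0,0,0,0,0]], "gripper": 0.9, "newtons": 40}}

```text
clock: 55.98
ee_pos: [0.4548, 0.3627, 0.0453]
tool_rot: [-0.0, 1.0, -0.001, 0.001]
ft_force: [-1.1, 0.4, 5.7]
width: 0.0227
```

>>> {"fn": "drive_tool", "kwargs": {"moves": [[0,0,-0.4,0,0,0],[0,0,-1,0,0,0],[0,0,-1,0,0,0],[0,0,-1,0,0,0],[0,0,-1,0,0,0],[0,0,-0.6,0,0,0],[0,0,0,0,0,0]]}}

```text
clock: 56.85
ee_pos: [0.455, 0.3628, 0.146]
tool_rot: [-0.001, 1.0, -0.001, 0.001]
ft_force: [-0.7, 0.4, -2.1]
width: 0.0225
```

>>> {"fn": "drive_tool", "kwargs": {"moves": [[0.26,1,0,0,0,0],[0.26,1,0,0,0,0],[0.26,1,0,0,0,0],[0.26,1,0,0,0,0],[0.26,1,0,0,0,0],[0.26,1,0,0,0,0],[0.26,1,0,0,0,0],[0.26,1,0,0,0,0],[0.26,1,0,0,0,0],[0.26,1,0,0,0,0]]}}

```text
clock: 58.1
ee_pos: [0.506, 0.1604, 0.1443]
tool_rot: [0.0, 1.0, -0.001, 0.0]
ft_force: [-0.0, -0.2, -1.0]
width: 0.0225
```

>>> {"fn": "drive_tool", "kwargs": {"moves": [[0.26,1,0,0,0,0],[0.26,1,0,0,0,0],[0.26,1,0,0,0,0],[0.26,1,0,0,0,0],[0.26,1,0,0,0,0],[0.26,1,0,0,0,0],[0.26,1,0,0,0,0],[0.26,1,0,0,0,0],[0.26,1,0,0,0,0],[0.26,1,0,0,0,0]]}}

```text
clock: 59.35
ee_pos: [0.5578, -0.0393, 0.1443]
tool_rot: [0.0, 1.0, -0.001, 0.0]
ft_force: [0.5, 0.3, -1.4]
width: 0.0221
```

>>> {"fn": "drive_tool", "kwargs": {"moves": [[0.26,1,0,0,0,0],[0.26,1,0,0,0,0],[0.2,1,0,0,0,0],[0,0,0,0,0,0],[0,0,0.5,0,0,0],[0,0,1,0,0,0],[0,0,1,0,0,0],[0,0,0.9,0,0,0],[0,0,0.6,0,0,0],[0,0,0.2,0,0,0]]}}

```text
clock: 60.6
ee_pos: [0.571, -0.0976, 0.0588]
tool_rot: [-0.0, 1.0, -0.001, -0.001]
ft_force: [0.6, 0.2, -2.4]
width: 0.0229
```

>>> {"fn": "drive_tool", "kwargs": {"moves": [[0,0,0.1,0,0,0],[0,0,0,0,0,0]]}}

```text
clock: 60.85
ee_pos: [0.5723, -0.0981, 0.0589]
tool_rot: [0.0, 1.0, -0.001, 0.001]
ft_force: [-0.1, -1.2, -1.5]
width: 0.0226
```

>>> {"fn": "drive_tool", "kwargs": {"moves": [[0.03,0,0.2,0,0,0],[0,0,0.15,0,0,0],[0,0,0.05,0,0,0],[0,0,0,0,0,0]]}}

```text
clock: 61.35
ee_pos: [0.5723, -0.098, 0.0504]
tool_rot: [0.0, 1.0, -0.001, -0.0]
ft_force: [0.8, 0.4, 0.4]
width: 0.0227
```

>>> {"fn": "drive_tool", "kwargs": {"moves": [[0,0,0.05,0,0,0],[0,0,0,0,0,0]]}}

```text
clock: 61.6
ee_pos: [0.5724, -0.098, 0.0504]
tool_rot: [0.0, 1.0, -0.001, -0.0]
ft_force: [-2.6, 1.0, 5.4]
width: 0.0225
```

>>> {"fn": "drive_tool", "kwargs": {"moves": [[0,0,0,0,0,0],[0,0,0,0,0,0],[0,0,0,0,0,0],[0,0,-0.5,0,0,0],[0,0,-1,0,0,0],[0,0,-1,0,0,0],[0,0,-1,0,0,0],[0,0,-1,0,0,0],[-1,-0.5,-1,0,0,0],[-1,-0.5,-1,0,0,0]], "gripper": 0.4}}

```text
clock: 62.85
ee_pos: [0.5321, -0.0778, 0.181]
tool_rot: [0.0, 1.0, -0.001, 0.0]
ft_force: [-0.0, 1.0, -0.4]
width: 0.0512
```

>>> {"fn": "drive_tool", "kwargs": {"moves": [[-1,-0.5,0,0,0,0],[-1,-0.5,0,0,0,0],[-1,-0.5,0,0,0,0],[-1,-0.5,0,0,0,0],[-1,-0.7,0,0,0,0],[0,0,0,0,0,-0.09],[0,0,0,0,0,-0.09],[0,0,0,0,0,-0.09],[0,0,0,0,0,-0.09],[0,0,0,0,0,-0.09]]}}

```text
clock: 64.1
ee_pos: [0.4326, -0.0237, 0.1803]
tool_rot: [0.0, 0.9, 0.437, 0.0]
ft_force: [-0.2, 1.2, 0.6]
width: 0.0511
```

>>> {"fn": "drive_tool", "kwargs": {"moves": [[0,0,0,0,0,-0.09],[0,0,0,0,0,-0.09],[0,0,0,0,0,-0.09],[0,0,0,0,0,-0.09],[0,0,0,0,0,0],[0,0,0,0,0,0]]}}

```text
clock: 64.85
ee_pos: [0.4326, -0.0237, 0.1798]
tool_rot: [0.0, 0.691, 0.723, 0.0]
ft_force: [-0.2, 0.3, -0.5]
width: 0.0512
```

Run:
```python
from h import *
S=cam("scene"); T=cam("top"); st=bot.read_state(); print(st["ee_pos"],st["q"][5])
x=R.from_quat(np.array(st["tool_rot"])[[1,2,3,0]]).as_matrix()[:,0]; print("tool x ang",np.degrees(np.arctan2(x[1],x[0])))
a=cv2.resize(S["image"][170:290,200:320],None,fx=4,fy=4,interpolation=3)
b=cv2.resize(T["image"][85:235,215:365],None,fx=5.3,fy=5.3,interpolation=3)
cv2.imwrite("pics/l1.png",a); cv2.imwrite("pics/l2.png",b[:600,:])
```

```text
[ 0.43249564 -0.02368551  0.17955112] -1.833649882012111
tool x ang 92.62597895166186
```

View pics/l2.png

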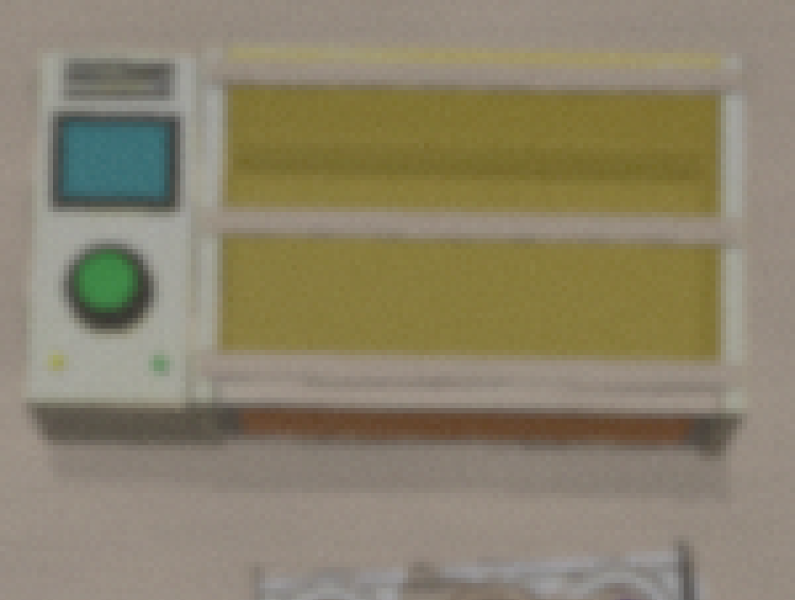

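Run:
```python
from h import *
T=cam("top"); st=bot.read_state()
p=lambda x,y,z:ray(T,215+x/5.3-.4,85+y/5.3-.4,z)
for n,a in {"openL":(239,420,.06),"openR":(692,425,.06),"wallRo f":(745,412,.099),"wallRi f":(720,405,.099),"wallLi":(218,405,.099),"wallLo":(196,405,.099),"wallRo b":(742,60,.099),"wallLi b":(226,60,.099),"podf":(28,402,.09),"podb":(44,55,.09),"btn":(107,281,.112),"botL":(50,440,0),"botR":(715,450,0),"amberL f":(220,350,.099),"amberL b":(229,90,.099),"amberR f":(720,358,.099),"amberR b":(720,90,.099)}.items(): print(n,np.round(p(*a),4))
l,r=p(196,405,.099),p(745,412,.099); print("yaw front",np.arctan2(-(l-r)[0],(l-r)[1]),np.linalg.norm(l-r))
```

```text
openL [0.682 0.11  0.06 ]
openR [ 0.6766 -0.1366  0.06  ]
wallRo f [ 0.673  -0.1591  0.099 ]
wallRi f [ 0.6769 -0.1461  0.099 ]
wallLi [0.6797 0.1191 0.099 ]
wallLo [0.6798 0.1308 0.099 ]
wallRo b [ 0.8693 -0.1644  0.099 ]
wallLi b [0.8724 0.1148 0.099 ]
podf [0.6849 0.221  0.09  ]
podb [0.8804 0.2147 0.09  ]
btn [0.7442 0.177  0.112 ]
botL [0.6877 0.221  0.    ]
botR [ 0.6779 -0.1578  0.    ]
amberL f [0.7098 0.1181 0.099 ]
amberL b [0.8553 0.1132 0.099 ]
amberR f [ 0.7026 -0.1469  0.099 ]
amberR b [ 0.8523 -0.152   0.099 ]
yaw front -0.02365663023456666 0.2899917997008722
```

Run:
```python
from h import *
T=cam("top");S=cam("scene")
pu=((115,50,30),(155,255,150))
bt=blobs(T["image"],*pu,(262,185,350,222),3); bs=blobs(S["image"],*pu,(200,195,320,290),3)
for a in bt: print(a[0],a[1],np.round(ray(T,*a[0],.057),4))
for b in bs: print(b[0],b[1],np.round(ray(S,*b[0],.057),4))
```

```text
[332.87 200.47] 15 [ 0.5729 -0.0986  0.057 ]
[277.15 203.46] 13 [0.5658 0.0606 0.057 ]
[310.5  204.12] 8 [ 0.563  -0.0345  0.057 ]
[227.07 210.71] 14 [ 0.5727 -0.0969  0.057 ]
[248.5 217. ] 14 [ 0.5625 -0.0324  0.057 ]
[277.89 230.28] 18 [0.5643 0.0624 0.057 ]
```

>>> {"fn": "drive_tool", "kwargs": {"moves": [[0,0,0.6,0,0,-0.003],[0,0,1,0,0,0],[0,0,1,0,0,0],[0,0,1,0,0,0],[0,0,1,0,0,0],[0,0,0.8,0,0,0],[0,0,0.5,0,0,0],[0,0,0.3,0,0,0],[0,0,0,0,0,0],[0,0,0,0,0,0]]}}

```text
clock: 66.35
ee_pos: [0.433, -0.0238, 0.0558]
tool_rot: [0.001, 0.688, 0.726, 0.0]
ft_force: [-0.3, -0.6, -0.4]
width: 0.0512
```

>>> {"fn": "drive_tool", "kwargs": {"moves": [[0,0,0,0,0,0],[0,0,0,0,0,0],[0,0,0,0,0,0],[0,0,0,0,0,0],[0,0,0,0,0,0],[0,0,0,0,0,0]], "gripper": 0.9, "newtons": 70}}

```text
clock: 67.1
ee_pos: [0.433, -0.0239, 0.0561]
tool_rot: [0.0, 0.688, 0.726, 0.0]
ft_force: [-1.4, -1.0, 7.0]
width: 0.0231
```

Run:
```python
from h import *
T=cam("top");S=cam("scene")
print(tri(T,(310.5,204.12),S,(248.5,217.)),tri(T,(277.15,203.46),S,(277.89,230.28)),tri(T,(332.87,200.47),S,(227.07,210.71)))
a=cv2.resize(S["image"][190:270,205:315],None,fx=5,fy=5,interpolation=3)
b=cv2.resize(T["image"][185:225,258:353],None,fx=5.5/95*100,fy=5.5/95*100,interpolation=3)
b=b[:, :550]; b=np.pad(b,((0,0),(0,550-b.shape[1]),(0,0)))
cv2.imwrite("pics/l3.png",np.vstack([a[:365],b]))
```

```text
[ 0.56246504 -0.03372506  0.05655667] [0.56512718 0.06156419 0.05734731] [ 0.57256624 -0.09804917  0.05655323]
```

View pics/l3.png

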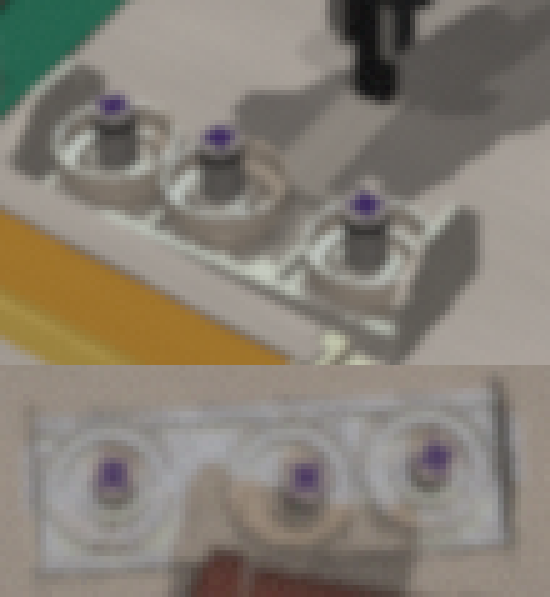

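The middle dish and stub have slid together toward −y inside their cell. The stub is still upright in its well (chip height 0.0566, same as the others), so nothing needs mending. Now I'll push, straightening the tray first.

>>> {"fn": "drive_tool", "kwargs": {"moves": [[0.08,0.1,0,0,0,0.004],[0.08,0.2,0,0,0,0.004],[0.08,0.2,0,0,0,0.004],[0.08,0.2,0,0,0,0.004],[0.08,0.2,0,0,0,0.004],[0.08,0.2,0,0,0,0.004],[0.08,0.2,0,0,0,0.004],[0.08,0.2,0,0,0,0.004],[0.08,0.2,0,0,0,0.004],[0.08,0.2,0,0,0,0.004]]}}

```text
clock: 68.45
ee_pos: [0.4661, -0.0073, 0.056]
tool_rot: [-0.004, 0.716, 0.698, -0.004]
ft_force: [-16.6, -2.9, 20.4]
width: 0.0224
```

>>> {"fn": "drive_tool", "kwargs": {"moves": [[0,0,0,0,0,0],[0,0,0,0,0,0]]}}

```text
clock: 68.7
ee_pos: [0.4672, -0.0071, 0.056]
tool_rot: [-0.003, 0.716, 0.698, -0.003]
ft_force: [-12.8, -1.2, 17.7]
width: 0.0231
```

Run:
```python
from h import *
T=cam("top");S=cam("scene"); st=bot.read_state(); e=st["ee_pos"]
x=R.from_quat(np.array(st["tool_rot"])[[1,2,3,0]]).as_matrix()[:,0]; print(e,"yaw tool",np.arctan2(x[1],x[0])-np.pi/2)
pu=((115,50,30),(155,255,150))
bt=blobs(T["image"],*pu,(255,175,350,222),3); bs=blobs(S["image"],*pu,(200,185,320,295),3)
for a in bt: print("T",a[0],a[1],np.round(ray(T,*a[0],.057),4))
for b in bs: print("S",b[0],b[1],np.round(ray(S,*b[0],.057),4))
b=T["image"][165:225,255:355]; cv2.imwrite("pics/l4.png",cv2.resize(b,None,fx=8,fy=8,interpolation=3))
```

```text
[ 0.46720673 -0.00713613  0.0560022 ] yaw tool -0.02638272941677111
T [275.09 189.36] 11 [0.607  0.0661 0.057 ]
T [330.67 191.25] 12 [ 0.5998 -0.093   0.057 ]
T [307.71 192.5 ] 14 [ 0.5968 -0.0272  0.057 ]
S [222.07 216.6 ] 15 [ 0.5997 -0.0916  0.057 ]
S [242.44 224.38] 16 [ 0.5953 -0.0267  0.057 ]
S [270.26 240.26] 19 [0.6058 0.0683 0.057 ]
```

>>> {"fn": "drive_tool", "kwargs": {"moves": [[0,0.15,-0.1,0,0,0],[0,0.25,0,0,0,0],[0,0.3,0,0,0,0],[0,0.3,0,0,0,0],[0,0.3,0,0,0,0],[0,0.3,0,0,0,0],[0,0.3,0,0,0,0],[0,0.3,0,0,0,0],[0,0.3,0,0,0,0],[0,0.3,0,0,0,0]]}}

```text
clock: 70.05
ee_pos: [0.5218, -0.008, 0.0561]
tool_rot: [-0.004, 0.717, 0.698, -0.003]
ft_force: [-11.0, 1.3, 7.2]
width: 0.0231
```

Run:
```python
from h import *
T=cam("top");S=cam("scene"); st=bot.read_state(); e=st["ee_pos"]
x=R.from_quat(np.array(st["tool_rot"])[[1,2,3,0]]).as_matrix()[:,0]; print(e,"yaw tool",np.arctan2(x[1],x[0])-np.pi/2,st["ft_force"])
pu=((115,50,30),(155,255,150))
bt=blobs(T["image"],*pu,(255,155,350,222),3); bs=blobs(S["image"],*pu,(180,185,320,295),3)
for a in bt: print("T",a[0],a[1],np.round(ray(T,*a[0],.057),4))
for b in bs: print("S",b[0],b[1],np.round(ray(S,*b[0],.057),4))
```

```text
[ 0.52316381 -0.00810424  0.05608667] yaw tool -0.026931047779546802 [-5.59635336  0.54345352  2.90979891]
T [275.36 170.91] 11 [0.6613 0.065  0.057 ]
T [330.5 172.5] 12 [ 0.655 -0.094  0.057]
T [308.1 174.2] 10 [ 0.6506 -0.0293  0.057 ]
```

>>> {"fn": "drive_tool", "kwargs": {"moves": [[0,0.2,0,0,0,0],[0,0.3,0,0,0,0],[0,0.35,0,0,0,0],[0,0.35,0,0,0,0],[0,0.35,0,0,0,0],[0,0.35,0,0,0,0],[0,0.35,0,0,0,0],[0,0.35,0,0,0,0],[0,0.35,0,0,0,0],[0,0.3,0,0,0,0]]}}

```text
clock: 71.4
ee_pos: [0.5856, -0.0097, 0.056]
tool_rot: [-0.005, 0.716, 0.698, -0.005]
ft_force: [-13.2, 0.4, 9.6]
width: 0.0229
```

>>> {"fn": "drive_tool", "kwargs": {"moves": [[0,0.3,0,0,0,0],[0,0.35,0,0,0,0],[0,0.35,0,0,0,0],[0,0.35,0,0,0,0],[0,0.35,0,0,0,0],[0,0.35,0,0,0,0],[0,0.3,0,0,0,0],[0,0.25,0,0,0,0],[0,0.2,0,0,0,0]]}}

```text
clock: 72.53
ee_pos: [0.6432, -0.0113, 0.0561]
tool_rot: [-0.004, 0.716, 0.698, -0.003]
ft_force: [-9.1, 0.2, 5.8]
width: 0.0231
```

>>> {"fn": "drive_tool", "kwargs": {"moves": [[0,0.1,0,0,0,0],[0,0.1,0,0,0,0],[0,0,0,0,0,0]]}}

```text
clock: 72.9
ee_pos: [0.6475, -0.0114, 0.0561]
tool_rot: [-0.004, 0.716, 0.698, -0.003]
ft_force: [-7.5, -0.0, 4.7]
width: 0.023
```

>>> {"fn": "drive_tool", "kwargs": {"moves": [[0,0.15,0,0,0,0],[0,0.15,0,0,0,0],[0,0.1,0,0,0,0],[0,0,0,0,0,0]]}}

```text
clock: 73.4
ee_pos: [0.6557, -0.0117, 0.0561]
tool_rot: [-0.003, 0.716, 0.698, -0.003]
ft_force: [-7.8, 0.2, 4.8]
width: 0.0229
```

>>> {"fn": "drive_tool", "kwargs": {"moves": [[0,0.1,0,0,0,0],[0,0,0,0,0,0]]}}

```text
clock: 73.65
ee_pos: [0.6576, -0.0118, 0.0561]
tool_rot: [-0.003, 0.716, 0.698, -0.003]
ft_force: [-7.0, 0.9, 4.4]
width: 0.0227
```

>>> {"fn": "drive_tool", "kwargs": {"moves": [[0,0.1,0,0,0,0],[0,0.05,0,0,0,0],[0,0,0,0,0,0]]}}

```text
clock: 74.03
ee_pos: [0.6604, -0.0118, 0.0561]
tool_rot: [-0.003, 0.716, 0.698, -0.003]
ft_force: [-7.7, 0.3, 4.3]
width: 0.0228
```

>>> {"fn": "drive_tool", "kwargs": {"moves": [[0,0.1,0,0,0,0],[0,0,0,0,0,0]]}}

```text
clock: 74.28
ee_pos: [0.6625, -0.0119, 0.0561]
tool_rot: [-0.003, 0.716, 0.698, -0.003]
ft_force: [-7.3, -0.7, 4.5]
width: 0.0232
```

>>> {"fn": "drive_tool", "kwargs": {"moves": [[0,-0.1,0,0,0,0],[0,0,0,0,0,0]]}}

```text
clock: 74.53
ee_pos: [0.6626, -0.0119, 0.0561]
tool_rot: [-0.001, 0.716, 0.698, -0.001]
ft_force: [-3.1, 1.0, -1.1]
width: 0.0229
```

>>> {"fn": "drive_tool", "kwargs": {"moves": [[0,0,0,0,0,0],[0,0,0,0,0,0],[0,0,0,0,0,0],[0,0,-0.4,0,0,0],[0,0,-1,0,0,0],[0,0,-1,0,0,0],[0,0,-1,0,0,0],[0,0,-1,0,0,0],[0,-1,-1,0,0,0],[0,-1,-1,0,0,0]], "gripper": 0.4}}

```text
clock: 75.78
ee_pos: [0.6244, -0.0113, 0.1875]
tool_rot: [0.001, 0.716, 0.698, 0.001]
ft_force: [-0.7, -0.1, 0.2]
width: 0.0511
```

>>> {"fn": "drive_tool", "kwargs": {"moves": [[-1,-1,0,0,0,0],[-1,-1,0,0,0,0],[-1,-1,0,0,0,0],[-1,-1,0,0,0,0],[-1,-1,0,0,0,0],[-1,-1,0,0,0,0],[-1,0,0,0,0,0],[-1,0,0,0,0,0],[0,0,0,0,0,0]], "gripper": 1}}

```text
clock: 76.9
ee_pos: [0.5009, -0.1696, 0.186]
tool_rot: [0.001, 0.717, 0.697, 0.0]
ft_force: [0.5, 0.1, -0.7]
width: 0.0001
```

Run:
```python
from h import *
T=cam("top");S=cam("scene"); print(bot.read_state()["ee_pos"])
i0=cv2.imread("pics/top0.png")
b=np.vstack([cv2.resize(i[140:185,250:360],None,fx=5,fy=5,interpolation=3) for i in (i0,T["image"])])
a=cv2.resize(S["image"][200:280,150:262],None,fx=5,fy=5,interpolation=3)[:, :550]
cv2.imwrite("pics/f1.png",cv2.resize(np.vstack([b,a]),None,fx=.68,fy=.68))
```

```text
[ 0.50041849 -0.16802536  0.18531494]
```

View pics/f1.png

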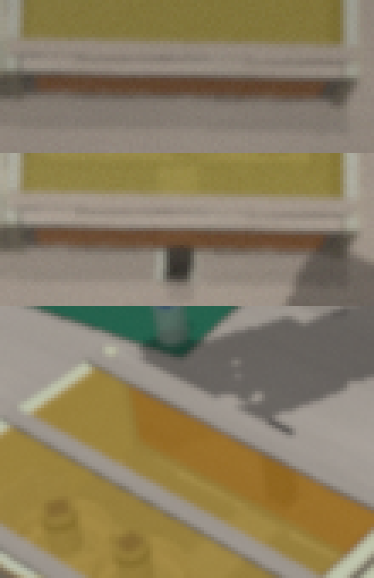

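The flap band looks the same as at the start, and the stubs stand upright under the window. Next is the button.

>>> {"fn": "drive_tool", "kwargs": {"moves": [[0.98,0.65,0,0,0,0],[0.98,0.65,0,0,0,0],[0.98,0.65,0,0,0,0],[0.98,0.65,0,0,0,0],[0.98,0.65,0,0,0,0],[0.98,0.65,0,0,0,0],[0.98,0.65,0,0,0,0],[0.98,0.65,0,0,0,0],[0.98,0.65,0,0,0,0]]}}

```text
clock: 78.12
ee_pos: [0.6224, 0.0067, 0.1852]
tool_rot: [-0.0, 0.716, 0.698, -0.0]
ft_force: [0.5, 0.2, -0.7]
width: 0.0
```

>>> {"fn": "drive_tool", "kwargs": {"moves": [[0.98,0.65,0,0,0,0],[0.98,0.65,0,0,0,0],[0.98,0.65,0,0,0,0],[0.98,0.65,0,0,0,0],[0.98,0.65,0,0,0,0],[0.98,0.65,0,0,0,0],[0.98,0.65,0,0,0,0],[0.98,0.65,0,0,0,0],[0.94,0.7,0,0,0,0],[0,0,0,0,0,0]]}}

```text
clock: 79.38
ee_pos: [0.7448, 0.1796, 0.1848]
tool_rot: [-0.0, 0.716, 0.698, 0.0]
ft_force: [-0.6, -0.7, -0.5]
width: 0.0001
```

>>> {"fn": "drive_tool", "kwargs": {"moves": [[0,0,1,0,0,0],[0,0,1,0,0,0],[0,0,0.4,0,0,0],[0,0,0,0,0,0],[0,0,0,0,0,0]]}}

```text
clock: 80.0
ee_pos: [0.7446, 0.1775, 0.138]
tool_rot: [0.0, 0.717, 0.698, 0.0]
ft_force: [-0.5, 0.5, 1.2]
width: -0.0001
```

>>> {"fn": "drive_tool", "kwargs": {"moves": [[0,0,0.3,0,0,0],[0,0,0.2,0,0,0],[0,0,0.15,0,0,0],[0,0,0.15,0,0,0],[0,0,0,0,0,0]]}}

```text
clock: 80.62
ee_pos: [0.7442, 0.1777, 0.1218]
tool_rot: [0.0, 0.716, 0.698, -0.0]
ft_force: [-1.7, 0.2, 4.6]
width: -0.0002
```

>>> {"fn": "drive_tool", "kwargs": {"moves": [[0,0,0.08,0,0,0],[0,0,0,0,0,0]]}}

```text
clock: 80.88
ee_pos: [0.7443, 0.1777, 0.1202]
tool_rot: [0.0, 0.716, 0.698, 0.0]
ft_force: [-2.5, -0.7, 5.3]
width: -0.0003
```

Travel is about 6 mm at 5 N. I'll push 1–2 mm further to feel the bottom stop.

>>> {"fn": "drive_tool", "kwargs": {"moves": [[0,0,0.08,0,0,0],[0,0,0,0,0,0]]}}

```text
clock: 81.12
ee_pos: [0.7443, 0.1778, 0.1201]
tool_rot: [0.0, 0.716, 0.698, -0.0]
ft_force: [-5.5, -0.5, 8.7]
width: 0.0002
```

>>> {"fn": "drive_tool", "kwargs": {"moves": [[0,0,0.05,0,0,0],[0,0,0,0,0,0]]}}

```text
clock: 81.38
ee_pos: [0.7443, 0.1777, 0.12]
tool_rot: [0.0, 0.716, 0.698, -0.0]
ft_force: [-5.5, -1.5, 12.2]
width: -0.0001
```

Bottomed at TCP z 0.120, as expected. Retreating, then the final checks.

>>> {"fn": "drive_tool", "kwargs": {"moves": [[0,0,-0.5,0,0,0],[0,0,-1,0,0,0],[0,0,-1,0,0,0],[0,0,-1,0,0,0],[0,0,-1,0,0,0],[0,-1,0,0,0,0],[0,-1,0,0,0,0],[0,-1,0,0,0,0],[0,-1,0,0,0,0],[0,-1,0,0,0,0]]}}

```text
clock: 82.62
ee_pos: [0.6438, 0.1804, 0.2082]
tool_rot: [0.0, 0.716, 0.698, 0.0]
ft_force: [0.5, 0.5, -0.6]
width: 0.0
```

>>> {"fn": "drive_tool", "kwargs": {"moves": [[1,-1,0,0,0,0],[1,-1,0,0,0,0],[1,-1,0,0,0,0],[1,-1,0,0,0,0],[1,-1,0,0,0,0],[0,0,0,0,0,0],[0,0,0,0,0,0]]}}

```text
clock: 83.5
ee_pos: [0.5472, 0.2835, 0.2076]
tool_rot: [0.0, 0.716, 0.698, 0.0]
ft_force: [0.5, -0.4, 0.5]
width: 0.0001
```

Run:
```python
from h import *
T=cam("top");S=cam("scene");st=bot.read_state();print(st["ee_pos"],st["ft_force"],st["clock"])
i0=cv2.imread("pics/top0.png").astype(float);i=T["image"].astype(float)
print("flap band start/now",i0[164:167,265:340].mean((0,1)),i[164:167,265:340].mean((0,1)))
print("rows",i0[158:172,270:298].mean((1,2)).round(),i[158:172,270:298].mean((1,2)).round())
s0=cv2.imread("pics/scene0.png").astype(float);s=S["image"].astype(float)
for n,(x0,y0,x1,y1) in dict(beaker1=(360,300,400,350),beaker2=(115,180,148,218),vial=(192,188,207,214),low_stack=(183,185,208,192),btn=(262,268,290,292)).items(): print(n,np.abs(s[y0:y1,x0:x1]-s0[y0:y1,x0:x1]).mean().round(1))
k=blobs(T["image"],(0,0,0),(180,255,72),(295,168,322,182),3); print("handle",[(a[0].tolist(),int(a[1]),np.round(ray(T,*a[0],.074),4)) for a in k])
```

```text
[0.54752109 0.28275642 0.20734845] [ 0.09533375  0.04100404 -0.27174805] 83.6
flap band start/now [49.30222222 70.44888889 97.97777778] [ 53.48444444  78.58666667 110.17777778]
rows [134. 140. 135. 117.  90.  73.  71.  72.  78.  86.  98. 112. 119. 121.] [151. 157. 152. 131. 100.  82.  78.  80.  86.  96. 111. 127. 134. 137.]
beaker1 6.9
beaker2 6.2
vial 3.9
low_stack 4.4
btn 5.0
handle [([302.21, 171.87], 47, array([ 0.6534, -0.0117,  0.074 ]))]
```

```bash
python3 -c "
from rig import bot
print(bot.close_job())"
```

```text
the job is handed in; nothing more can be done
None
```

I finished the whole sequence and handed the job in at about 84 s. No verdict was reported.

**What I did**
- I lifted three dishes singly off the stack and set one in each tray compartment; two stayed nested on the mat.
- I stood each of the three stubs in its own dish.
- I gripped the tray by the handle, straightened it to the cleaner and pushed it in.
- I pressed the green button until it bottomed out (TCP at 0.120 m, 12 N) and moved the arm clear.

**Last checks**
- **Flap:** its brightness profile in the top view matches the start picture, so I take it as shut.
- **Tray depth:** from the tool position, the tray is about 120 mm past the front face. A rough handle blob in the top picture gave about 112 mm, so the two differ by 8 mm. Both are above the required 100 mm.
- **Stubs:** all three were upright with chip tops about 57 mm high before the push. After it I could see two standing upright through the amber roof; I did not measure them again.
- **Surroundings:** beakers, vial and lower stack look unchanged in the scene view. The button area matches the start picture, so it is back up.

**What disagreed:** before the push, the middle stub was about 17 mm from where I had set it. Its dish had slid sideways in the compartment with it. It was still upright in its well at the right height, so I left it there.

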